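# Rinse the laundry measuring cups and box them to drain

### The arm

A 7-joint arm with a two-finger parallel gripper is mounted at the origin on the work surface. World frame = base frame: x ahead of the robot, y to its left, z up, the work surface at z = 0. Lengths are in m, angles in rad, forces in N, time in s.
With the tool pointing down it reaches from about 0.425 to 0.875 m from the base axis. Payload 4.7 kg.
Tool frame: the origin (TCP) lies midway between the tips of the shut fingers; the grasp point (between the pads) lies 19 mm behind it; z points along the fingers, y is the direction in which the jaws open and shut (so a half turn about z gives the same grasp; the last joint's range is limited). The gripper opens to 87 mm and grips with 3 to 60 N. Pads are 19 mm wide; open, the fingers measure 117 mm over their backs; the gripper's body (75 mm by 190 mm) begins 51 mm behind the grasp point.
Start: joints at [-1.251, 0.321, -0.07, 1.45, 0.023, 1.371, -0.057], TCP at [0.196, 0.62, 0.223] pointing down, gripper open.
Joint ranges: [-2.86, 2.86], [-0.3, 2.09], [-1.38, 1.24], [0.06, 2.45], [-1.56, 4.7], [0.09, 2.05], [-2.69, 2.69]. Speed limits (rad/s): [2.57, 2.57, 3.14, 3.14, 3.14, 3.14, 3.14].

### API

Orientations are given as a rotation vector (axis times angle).
In Python, from bench import * gives the robot as it stands.
- The arm moves only by the tool move_arm, never from a script. Its arguments are lists of equal length, an entry for each row: "jaw": the closure in counts, from 0 (fully open) to 255 (shut); "slide": the shift along the tool's x, y, z in cm, a list of three; "dr": the turn, a rotation vector about the tool's x, y, z in degrees, a list of three. A call has 1 to 5 rows; each row shifts and turns the commanded pose from where the row before left it, along the tool's axes as they then stand; what a row does not reach is not made up. A row lasts 1/10 s, in which the tool goes at most 50 mm and 8.59 degrees, less where a joint would pass 70% of its speed; a pose out of reach is approached as far as the arm can. A call with a gripper value outside its range is refused whole. The fingers move at their own pace and stop on an object; "force" is the grip in N (left out, the last holds). Time passes only in rows, so rows that do not move let the fingers close. It gives the time, the measured TCP pose, the force and the opening at its end, in the units of the state.
- get_state(): the state, without advancing time (a new reading comes with each control period).
- get_image(name): name is "scene" or "top" or "wrist"; returns (picture, depth): 400x640x3 uint8, red, green, blue; 400x640 float32, m along the optical axis (not along the pixel's ray), 0 where there is no reading.
- camera_params(name): a dict with "K" (3x3 intrinsics, pixels), "k1" (the pictures are not rectified: a ray, as slopes to the right and down, at radius r is drawn at 1 + k1 r^2 times it, then the intrinsics apply), "extrinsics" (4x4, takes a point from camera to world coordinates); the wrist camera has in their place "tool_from_camera" (4x4, takes a point from camera to tool coordinates, whose origin is the TCP and whose axes are the flange's). Camera axes: x right, y up, looking along -z (the intrinsics and any distortion apply to the point x, -y, -z); pixel columns grow to the right and rows downward; lengths in m; the calibration is good to about 2 mm. A picture is of the moment at which its call begins: read the wrist's pose just before it. camera_params takes no time and is no camera call.
- close_job(): hands the job in, once; it reports no verdict.
Trained networks look in the newest picture that a camera, given by its name, has taken for a name from the list of things; names that differ only in an ending like _2 or _b are one class to them, and where a whole thing is asked for, a point or a joint stands for the part that bears it (a point fixed in the world has none). Each returns a list of dicts, best first, with "score" (0 to 1); they miss things now and then, are a little off and sometimes report something else, mostly with a low value. They report only what shows in the picture. A call takes as long as a camera call. They do not tell look-alikes from the thing itself.
- regions_of(camera, query): "mask" (400x640 bool, what is visible of it) and "xy" ([column, row] in pixels, amid what is visible of it).
The state is a dict: "time": time; "joint_positions": joint angles; "qd": joint speeds; "joint_torque": joint torques, N m; "position": TCP position; "tool_rot": TCP orientation; "ft_force": force on the tool from outside, world axes, zero at the start; "torque": the same for the moment, N m; "grip_width": opening from 0.0 (shut) to 1.0 (fully open).
Only numpy, scipy, OpenCV 4.12 (cv2) and the standard library are available. Lean on these libraries where they do the work, as an engineer would, in place of code of your own. Each camera call takes 0.05 s, during which the arm holds its last target.

### The job

Open the lid of the white drying box right back until it rests on its stop and leave it open. Then rinse the steel measuring cups, the tallest first and on down to the shortest: hold each one upside down as it stands, centred on the sprung pad of the cup rinser, and keep the pad pressed fully down for a good four seconds. Each rinsed cup goes into the drying box, standing mouth down on its floor; finish with every cup in the box and the other things on the shelf left where they are.

Things in the scene. Friction and masses are not known exactly. Their poses are not given: they have to be found in the camera images.
- box: white plastic drying box, open-topped under its lid, fixed to the shelf: 180 mm along its x, 300 mm along its y, 85 mm high, walls and floor 5 mm thick. Origin: centre of its underside; x points to the hinge side (away from the robot at yaw 0), y along the hinge, z up.
- lid_hinge (a point): middle of the lid's hinge line, on the box's far (+x) top edge, 90 mm from the box centre and 85 mm up; the hinge runs along the box's y.
- lid_handle (a point): middle of the lid's handle: a round steel bar 10 mm thick and 110 mm long along the box's y, on two posts, its middle line 35 mm above the lid's top face. With the lid shut it lies 170 mm from the hinge towards the front, 57 mm above the hinge line. The lid is a shallow cap 180 x 300 mm, 22 mm high, 0.25 kg.
- lid (a joint): lid angle in rad: 0 shut, grows as its front edge is lifted, 1.75 on its stop (a little past upright). It falls shut if let go below about 1.4 and falls open to the stop beyond that.
- rinser: cup rinser, fixed to the shelf: a round dark steel base 114 mm across and 26 mm high with a short steel pipe stub at the robot side and a sprung round grey pad above it. Origin: centre of the base's underside; z up.
- pad_top (a point): centre of the sprung pad's flat top face (it moves with the pad): pad 88 mm across, top 46 mm above the shelf when up, 34 mm when fully down. A thin nozzle 7 mm high and spokes on it are for looks only and touch nothing.
- pad (a joint): how far the pad is pressed down, in m: 0 up, 0.012 fully down on its stop. Spring: about 3 N to start moving, 8 N fully down; it springs back up. A cup's own weight does not press it.
- cup_tall: plain stainless steel measuring cup, straight cylinder 96 mm high, 56 mm across, wall 3 mm, with a thick heavy rim ring round its mouth (76 mm across, 8 mm high), standing upside down (mouth down, closed flat end up); weighs about 0.18 kg, most of it in the rim. Origin: centre of its underside (the mouth); z up to the closed end. The tallest of the cups. May be absent.
- cup_mid: plain stainless steel measuring cup, straight cylinder 80 mm high, 56 mm across, wall 3 mm, with a thick heavy rim ring round its mouth (76 mm across, 8 mm high), standing upside down (mouth down, closed flat end up); weighs about 0.18 kg, most of it in the rim. Origin: centre of its underside (the mouth); z up to the closed end. The middle one of the cups. May be absent.
- cup_short: plain stainless steel measuring cup, straight cylinder 64 mm high, 56 mm across, wall 3 mm, with a thick heavy rim ring round its mouth (76 mm across, 8 mm high), standing upside down (mouth down, closed flat end up); weighs about 0.18 kg, most of it in the rim. Origin: centre of its underside (the mouth); z up to the closed end. The shortest of the cups. May be absent.
- dish: bystander: white ceramic dish, 100 mm across, 22 mm high. Origin at its underside.
- brush: bystander: green scrub brush with a bow handle, 150 x 50 mm, 70 mm high. Origin at its underside.
- pegjar: bystander: steel jar full of clothes pegs, 84 mm across, 90 mm high (pegs to 130 mm). Origin at its underside.
- detergent: bystander: white detergent bottle, 76 mm across, 180 mm high. Origin at its underside.
- soaptub: bystander: low white tub with a closed lid, 72 mm across, 60 mm high. Origin at its underside.
Things that resemble listed ones, but are neither listed nor needed, are in the scene too. What is shaped like the cup_short but blue or yellow is not meant.

How it is judged:
On the way, in this order (a step that is already met when the one before it is completed fails the run):
1. the lid is open on its stop (value of joint lid above 1.66 rad), for 0.3 s.
2. cup_tall, held upside down and centred on the pad, keeps the pad fully pressed for three seconds or more (horizontal distance between cup_tall and pad_top below 0.02 m and z of cup_tall in the frame of rinser between 0.026 and 0.0355 m and angle between cup_tall's own z axis and vertical below 0.2 rad and contact force between the fingers and cup_tall above 1 N and z of the grasp point in the frame of cup_tall below 0.104 m), for 3 s.
3. cup_mid, held upside down and centred on the pad, keeps the pad fully pressed for three seconds or more (horizontal distance between cup_mid and pad_top below 0.02 m and z of cup_mid in the frame of rinser between 0.026 and 0.0355 m and angle between cup_mid's own z axis and vertical below 0.2 rad and contact force between the fingers and cup_mid above 1 N and z of the grasp point in the frame of cup_mid below 0.088 m), for 3 s.
4. cup_short, held upside down and centred on the pad, keeps the pad fully pressed for three seconds or more (horizontal distance between cup_short and pad_top below 0.02 m and z of cup_short in the frame of rinser between 0.026 and 0.0355 m and angle between cup_short's own z axis and vertical below 0.2 rad and contact force between the fingers and cup_short above 1 N and z of the grasp point in the frame of cup_short below 0.072 m), for 3 s.
At the end, for the whole second after the job is handed in: Every cup present stands mouth down (within 0.15 rad) on the floor of the drying box, inside its walls; the lid is open on its stop (over 1.6 rad); the pad is up (value of joint lid above 1.6 rad and value of joint pad below 0.003 m and x of cup_tall in the frame of box between -0.085 and 0.085 m and y of cup_tall in the frame of box between -0.145 and 0.145 m and z of cup_tall in the frame of box between -0.005 and 0.02 m and angle between each of cup_tall, cup_mid, cup_short's own z axis and vertical below 0.15 rad and x of cup_mid in the frame of box between -0.085 and 0.085 m and y of cup_mid in the frame of box between -0.145 and 0.145 m and z of cup_mid in the frame of box between -0.005 and 0.02 m and x of cup_short in the frame of box between -0.085 and 0.085 m and y of cup_short in the frame of box between -0.145 and 0.145 m and z of cup_short in the frame of box between -0.005 and 0.02 m); the robot touches nothing.
It fails at once if the dish is shifted more than 40 mm (distance of dish from where it was at the start of the episode above 0.04 m).
It fails at once if the brush is shifted more than 40 mm (distance of brush from where it was at the start of the episode above 0.04 m).
It fails at once if the pegjar is shifted more than 40 mm (distance of pegjar from where it was at the start of the episode above 0.04 m).
It fails at once if the detergent is shifted more than 40 mm (distance of detergent from where it was at the start of the episode above 0.04 m).
It fails at once if the soaptub is shifted more than 40 mm (distance of soaptub from where it was at the start of the episode above 0.04 m).
Of cup_tall, cup_mid, cup_short only 2 to 3 are there at a start; the rules pass over those that are not, and their reading is None.
At some moment in a run one of cup_tall, cup_mid, cup_short may be knocked a few centimetres aside while the robot is not near it.
It also fails if it takes over 210 s, if anything falls off the work surface, if the arm or the gripper's body presses on something with over 40 N, if the wrist force passes 120 N, or if a joint passes its speed limit or range.

## Working session

There is one attempt and no reset: what is moved stays moved. The work goes in short steps, Python scripts to look and compute and a tool call to move; the robot and the scene stay as the last step left them, time stands still between calls to the robot, and variables do not carry over. Pictures are saved under pics/ and viewed, and the job is handed in when it is done.

Besides the shell and the picture viewer there is one more tool, called after ">>>" as a command line: name --argument value ..., lists and objects as JSON in quotes. move_arm: Moves the arm, as the interface text tells. Its arguments: {"type":"object","properties":{"jaw":{"type":"array","items":{"type":"number"}},"slide":{"type":"array","items":{"type":"array","items":{"type":"number"}}},"dr":{"type":"array","items":{"type":"array","items":{"type":"number"}}},"force":{"type":"number"}},"required":["jaw","slide","dr"]}

```bash
mkdir -p pics; ls
python3 - <<'E'
from bench import *
import cv2
print(get_state())
for n in ("scene","top","wrist"):
    im,d=get_image(n); cv2.imwrite(f"pics/{n}0.png",im[:,:,::-1]); print(n,camera_params(n))
E
```

```text
pics
{'time': 0.0, 'joint_positions': array([-1.25089822,  0.32182076, -0.07009306,  1.45169489,  0.02261095,
        1.3708113 , -0.05688144]), 'qd': array([-2.25901116e-03, -1.35482824e-03,  5.13860453e-04, -7.38080711e-05,
       -1.46189099e-04,  2.52099062e-03,  1.16552556e-03]), 'joint_torque': array([-2.63482752e-04, -4.91284525e+01, -4.04180037e-01, -3.12524915e+01,
       -6.40406320e-02,  4.40571865e-02,  1.82085441e-04]), 'position': array([0.1955611 , 0.61928672, 0.22145306]), 'tool_rot': array([-4.78355519e-01, -3.10476803e+00,  3.04387840e-03]), 'ft_force': array([ 0.1814197 , -0.9699768 ,  0.36161716]), 'torque': array([ 0.04879284, -0.02758391,  0.02336255]), 'grip_width': 0.9999098951744742}
scene {'K': array([[455.8278222 ,   0.        , 319.61245944],
       [  0.        , 455.8278222 , 203.73381793],
       [  0.        ,   0.        ,   1.        ]]), 'k1': -0.12966610393737688, 'extrinsics': array([[-0.03795555, -0.76237121,  0.64602594,  1.26017289],
       [ 0.99926691, -0.0257205 ,  0.02835669, -0.08518374],
       [-0.00500222,  0.64662864,  0.76278856,  0.9
[... 382 characters left out ...]
7903, -0.10325544],
       [-0.00383967,  0.06131791,  0.9981109 ,  1.42889027],
       [ 0.        ,  0.        ,  0.        ,  1.        ]])}
wrist {'K': array([[319.65400595,   0.        , 320.18106424],
       [  0.        , 319.65400595, 195.65395142],
       [  0.        ,   0.        ,   1.        ]]), 'k1': 0.009130582676228193, 'tool_from_camera': array([[ 1.24012896e-04,  9.67159233e-01,  2.54171209e-01,
         6.94085445e-02],
       [ 9.99999977e-01, -1.64760206e-04,  1.39026213e-04,
        -4.75021810e-04],
       [ 1.76337786e-04,  2.54171186e-01, -9.67159230e-01,
        -1.62784640e-01],
       [ 0.00000000e+00,  0.00000000e+00,  0.00000000e+00,
         1.00000000e+00]])}
```

View pics/scene0.png

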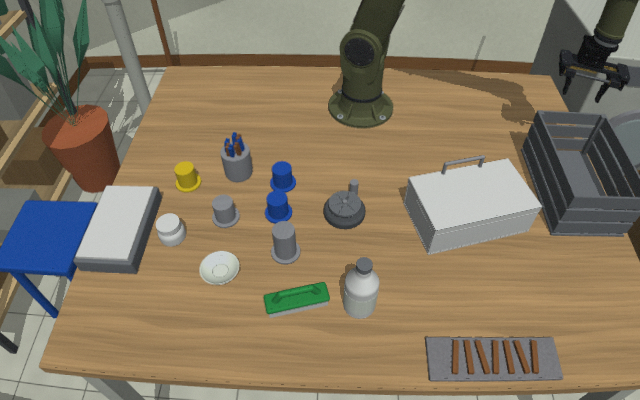

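View pics/top0.png

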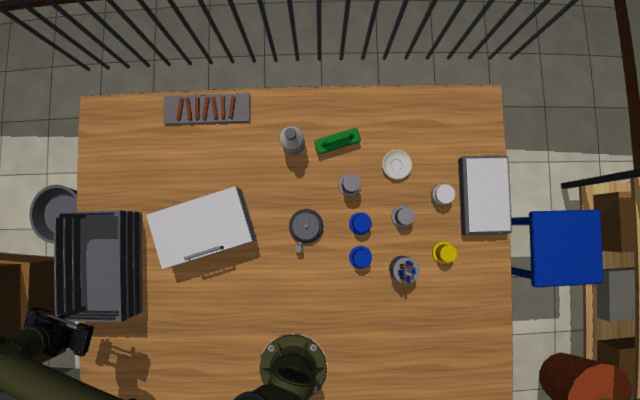

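The scene shows two grey steel cups at scene (285,242) and (224,211). Blue ones (283,176) and (278,206) and a yellow one (187,176) are look-alikes. The lidded box is at (473,203), the rinser at (345,208).

```bash
cat > h.py <<'E'
from bench import *
import numpy as np, cv2
from scipy.spatial.transform import Rotation as R
def rays(cp,shape=(400,640)):
    K=cp["K"];v,u=np.mgrid[0:shape[0],0:shape[1]].astype(np.float32)
    p=np.stack([u,v],-1).reshape(-1,1,2)
    n=cv2.undistortPoints(p.astype(np.float64),K,np.array([cp["k1"],0,0,0,0.])).reshape(shape[0],shape[1],2)
    return n
def cloud(name,state=None):
    st=get_state()
    im,d=get_image(name);cp=camera_params(name);n=rays(cp)
    P=np.stack([n[...,0]*d,-n[...,1]*d,-d],-1)
    if name=="wrist":
        T=np.eye(4);T[:3,:3]=R.from_rotvec(st["tool_rot"]).as_matrix();T[:3,3]=st["position"]
        T=T@cp["tool_from_camera"]
    else: T=cp["extrinsics"]
    W=P@T[:3,:3].T+T[:3,3]
    W[d<=0]=np.nan
    return im,W
def circ(p):
    A=np.c_[2*p,np.ones(len(p))];s=np.linalg.lstsq(A,(p**2).sum(1),rcond=None)[0]
    return s[:2],np.sqrt(s[2]+s[0]**2+s[1]**2)
def mec(p):
    c,r=cv2.minEnclosingCircle((p*1000).astype(np.float32).reshape(-1,1,2)); return np.array(c)/1000,r/1000
E
python3 - <<'E'
from h import *
C={}
for cam in("top","scene"):
    im,W=cloud(cam)
    np.save(f"/tmp/{cam}.npy",W)
    for q in ["box","rinser","pad_top","cup_tall","cup_mid","cup_short","dish","brush","pegjar","detergent","soaptub"]:
        for r in regions_of(cam,q)[:6]:
            if r["score"]<.3: continue
            p=W[r["mask"]];p=p[np.isfinite(p[:,0])]
            if len(p)<5: continue
            z=np.percentile(p[:,2],97);t=p[p[:,2]>z-.006]
            (c,rr)=mec(t[:,:2])
            print(cam,q,round(r["score"],2),np.round(r["xy"]),"zt",z.round(3),"top c",c.round(3),"r",round(rr,3),"med",np.median(p,0).round(3))
E
```

```text
top box 0.68 [405. 270.] zt 0.129 top c [ 0.324 -0.37 ] r 0.034 med [ 0.328 -0.362  0.088]
top rinser 0.86 [306. 226.] zt 0.05 top c [ 0.454 -0.045] r 0.065 med [ 0.471 -0.052  0.042]
top pad_top 0.66 [306. 224.] zt 0.05 top c [ 0.474 -0.055] r 0.044 med [ 0.474 -0.054  0.045]
top cup_tall 0.63 [348. 183.] zt 0.099 top c [ 0.607 -0.204] r 0.027 med [ 0.6   -0.199  0.092]
top cup_short 0.88 [442. 253.] zt 0.066 top c [ 0.373 -0.512] r 0.028 med [ 0.374 -0.502  0.058]
top cup_short 0.83 [359. 225.] zt 0.067 top c [ 0.478 -0.235] r 0.028 med [ 0.475 -0.231  0.06 ]
top cup_short 0.83 [359. 257.] zt 0.067 top c [ 0.366 -0.233] r 0.028 med [ 0.369 -0.227  0.058]
top cup_short 0.67 [402. 214.] zt 0.067 top c [ 0.497 -0.379] r 0.028 med [ 0.497 -0.372  0.059]
top cup_short 0.6 [349. 181.] zt 0.099 top c [ 0.607 -0.204] r 0.027 med [ 0.6   -0.199  0.092]
top cup_short 0.6 [287. 141.] zt 0.181 top c [ 0.748 -0.018] r 0.017 med [ 0.736 -0.023  0.123]
top dish 0.82 [397. 162.] zt 0.024 top c [ 0.671 -0.363] r 0.05 med [ 0.673 -0.366  0.012]
top brush 0.96 [336. 140.] zt 0.069 top c [ 0.752 -0.16
[... 886 characters left out ...]
[ 0.388 -0.505  0.045]
scene cup_short 0.63 [277. 206.] zt 0.068 top c [ 0.476 -0.234] r 0.028 med [ 0.49  -0.232  0.05 ]
scene cup_short 0.61 [283. 174.] zt 0.069 top c [ 0.365 -0.232] r 0.028 med [ 0.38  -0.229  0.046]
scene dish 0.68 [218. 268.] zt 0.024 top c [ 0.667 -0.361] r 0.05 med [ 0.661 -0.364  0.014]
scene brush 0.56 [295. 299.] zt 0.071 top c [ 0.751 -0.163] r 0.043 med [ 0.759 -0.161  0.039]
scene pegjar 0.74 [224. 213.] zt 0.068 top c [ 0.495 -0.375] r 0.029 med [ 0.512 -0.372  0.048]
scene detergent 0.83 [360. 287.] zt 0.182 top c [ 0.748 -0.017] r 0.017 med [ 0.769 -0.02   0.116]
scene soaptub 0.61 [168. 229.] zt 0.063 top c [ 0.564 -0.51 ] r 0.033 med [ 0.579 -0.502  0.052]
```

Two steel cups found: the tall one (97 mm) at top (349,182), the short grey one (66 mm) at top (402,214). The coloured ones are excluded, and no 80 mm cup shows. Now the box and its handle, plus one crop to confirm the cups.

Run:
```python
from h import *
for cam in("top","scene"):
    W=np.load(f"/tmp/{cam}.npy")
    m=(np.abs(W[...,2]-.107)<.008)&(W[...,1]>.08)&(W[...,1]<.6)&(W[...,0]>.3)&(W[...,0]<.8)
    m=cv2.morphologyEx(m.astype(np.uint8),cv2.MORPH_OPEN,np.ones((5,5)))>0
    nn,lab,stt,_=cv2.connectedComponentsWithStats(m.astype(np.uint8)); m=lab==1+np.argmax(stt[1:,4])
    p=W[m];rect=cv2.minAreaRect((p[:,:2]*1000).astype(np.float32)); print(cam,rect,np.median(p[:,2]))
    b=cv2.boxPoints(rect);print(b.round())
    c=np.array(rect[0])/1000
    h=(np.abs(W[...,2]-.142)<.012)&(np.hypot(W[...,0]-c[0],W[...,1]-c[1])<.15)
    q=W[h];print("handle",len(q),np.median(q,0),q.min(0),q.max(0)); 
    if len(q)>5:
        rr=cv2.minAreaRect((q[:,:2]*1000).astype(np.float32));print(rr)
s=cv2.imread("pics/scene0.png");t=cv2.imread("pics/top0.png")
a=cv2.resize(s[150:280,150:310],None,fx=2.5,fy=2.5);b=cv2.resize(t[150:280,320:480],None,fx=2.5,fy=2.5)
cv2.imwrite("pics/crop1.png",np.hstack([a,b]))
```

```text
top ((474.27545166015625, 280.05322265625), (181.053466796875, 301.1434020996094), 16.168701171875) 0.10532043373061661
[[345. 399.]
 [429. 110.]
 [603. 161.]
 [519. 450.]]
handle 129 [0.39658947 0.25435514 0.14360717] [0.37590078 0.1992783  0.13647405] [0.41662037 0.31231077 0.15148818]
((396.805419921875, 256.0718688964844), (10.521247863769531, 118.13580322265625), 17.218172073364258)
scene ((472.77813720703125, 281.0675354003906), (184.4983673095703, 304.78271484375), 16.539695739746094) 0.10854471132958365
[[341. 401.]
 [428. 109.]
 [605. 161.]
 [518. 453.]]
handle 181 [0.39787086 0.25729563 0.14594358] [0.3765389  0.20064703 0.13011489] [0.41843383 0.31463139 0.15092274]
((396.56915283203125, 257.66015625), (13.287392616271973, 120.67041778564453), 16.933303833007812)
```

View pics/crop1.png

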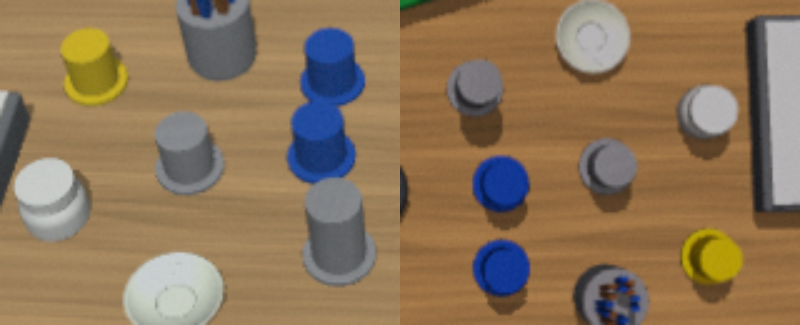

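Crop confirms: the plain grey tall cup (crop (335,220)) and grey short cup (crop (185,150)). Box is at about (0.4735, 0.2805) with yaw 16.4°. Next, a planning helper to get above the handle.

```bash
cat >> h.py <<'E'
BC=np.array([.4735,.2805]);BY=np.deg2rad(16.4)
bx=np.array([np.cos(BY),np.sin(BY)]);by=np.array([-bx[1],bx[0]])
def plan(x,y,z,yawx_deg):
    """remaining tool-frame shift (cm) and turn (deg); yawx: world heading of tool x, tool z down"""
    st=get_state();Rc=R.from_rotvec(st["tool_rot"]);a=np.deg2rad(yawx_deg)
    X=np.array([np.cos(a),np.sin(a),0]);Z=np.array([0,0,-1.]);Rt=R.from_matrix(np.c_[X,np.cross(Z,X),Z])
    d=np.array([x,y,z])-st["position"]
    print("t",round(st["time"],2),"pos",st["position"].round(4),"F",st["ft_force"].round(1),"grip",round(st["grip_width"]*87,1),"q7",st["joint_positions"].round(2))
    print("slide now",(Rc.inv().apply(d)*100).round(2)," slide after turn",(Rt.inv().apply(d)*100).round(2)," dr",np.rad2deg((Rc.inv()*Rt).as_rotvec()).round(2))
def arc(ang):
    f=np.arctan2(.057,.17)+ang;r=np.hypot(.17,.057)
    h=BC+.09*bx-r*np.cos(f)*bx;return h[0],h[1],.085+r*np.sin(f)
E
python3 - <<'E'
from h import *
x,y,z=arc(0);print(x,y,z)
plan(x,y,.2,106.4);plan(x,y,.124,106.4)
E
```

```text
0.39675488203679543 0.2579126834525699 0.14200000000000002
t 1.35 pos [0.1957 0.6199 0.2226] F [ 0.4  0.9 -0.6] grip 87.1 q7 [-1.25  0.32 -0.07  1.45  0.02  1.37 -0.06]
slide now [-30.06 -28.47   2.26]  slide after turn [-40.4    9.07   2.26]  dr [ 1.000e-02 -0.000e+00  5.608e+01]
t 1.35 pos [0.1957 0.6199 0.2226] F [ 0.4  0.9 -0.6] grip 87.1 q7 [-1.25  0.32 -0.07  1.45  0.02  1.37 -0.06]
slide now [-30.06 -28.47   9.86]  slide after turn [-40.4    9.07   9.86]  dr [ 1.000e-02 -0.000e+00  5.608e+01]
```

>>> move_arm --jaw '[0,0,0,0,0]' --slide '[[0,0,-4],[0,0,-4],[-3,-3,0],[-3,-3,0],[-3,-3,0]]' --dr '[[0,0,0],[0,0,0],[0,0,0],[0,0,0],[0,0,0]]' --force 10

```text
time: 1.85
position: [0.255, 0.5058, 0.3029]
tool_rot: [0.477, 3.105, 0.001]
ft_force: [0.3, -0.5, 0.1]
grip_width: 1.005
```

>>> move_arm --jaw '[0,0,0,0,0]' --slide '[[-3,-3,0],[-3,-3,0],[-3,-3,0],[-3,-3,0],[-3,-3,0]]' --dr '[[0,0,0],[0,0,0],[0,0,0],[0,0,0],[0,0,0]]'

```text
time: 2.35
position: [0.3529, 0.3171, 0.3029]
tool_rot: [0.478, 3.105, 0.001]
ft_force: [0.1, 0.4, -0.5]
grip_width: 0.997
```

>>> move_arm --jaw '[0,0,0,0,0]' --slide '[[0,0,0],[0,0,0],[0,0,0],[0,0,0],[0,0,0]]' --dr '[[0,0,8],[0,0,8],[0,0,8],[0,0,8],[0,0,8]]'

```text
time: 2.85
position: [0.3523, 0.3187, 0.3028]
tool_rot: [1.52, 2.75, 0.001]
ft_force: [1.1, -0.7, -0.2]
grip_width: 1.002
```

>>> move_arm --jaw '[0,0,0,0]' --slide '[[0,0,2],[0,0,2],[0,0,2],[0,0,0]]' --dr '[[0,0,8],[0,0,8],[0,0,0],[0,0,0]]'

```text
time: 3.25
position: [0.3511, 0.3174, 0.2401]
tool_rot: [-1.88, -2.517, 0.007]
ft_force: [0.0, 0.3, -0.2]
grip_width: 1.002
```

Run:
```python
from h import *
x,y,z=arc(0)
plan(x,y,.124,106.4)
im,W=cloud("wrist");cv2.imwrite("pics/w1.png",im[:,:,::-1])
q=W[(np.abs(W[...,2]-.144)<.012)&(np.hypot(W[...,0]-x,W[...,1]-y)<.09)];print(len(q),np.median(q,0),cv2.minAreaRect((q[:,:2]*1000).astype(np.float32)))
```

```text
t 3.25 pos [0.3511 0.3174 0.2401] F [ 0.   0.3 -0.2] grip 87.2 q7 [-0.91 -0.06  0.11  1.84  0.01  1.36 -0.51]
slide now [-6.98  2.73 11.62]  slide after turn [-7.    2.7  11.61]  dr [-0.24  0.14  0.09]
825 [0.3872327  0.28701686 0.14667398] ((392.3909912109375, 268.9981689453125), (9.965692520141602, 96.562744140625), 16.18497085571289)
```

View pics/w1.png

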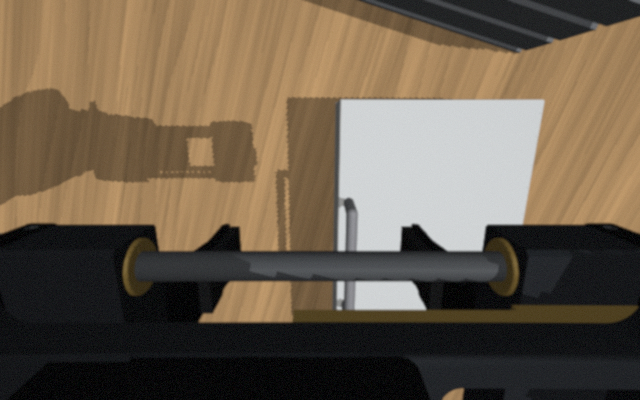

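The wrist view shows the handle at (350,255), aligned, agreeing within 1 mm of the estimate. Going down.

>>> move_arm --jaw '[0,0,0,0,0]' --slide '[[-3.5,1.3,0],[-3.5,1.3,0],[0,0,4],[0,0,4],[0,0,2]]' --dr '[[0,0,0],[0,0,0],[0,0,0],[0,0,0],[0,0,0]]'

```text
time: 3.8
position: [0.3967, 0.2582, 0.1411]
tool_rot: [-1.88, -2.516, 0.002]
ft_force: [-0.2, 1.1, -0.5]
grip_width: 0.998
```

>>> move_arm --jaw '[0,0]' --slide '[[0,0,1.6],[0,0,0]]' --dr '[[0,0,0],[0,0,0]]'

```text
time: 4.0
position: [0.3965, 0.2586, 0.1258]
tool_rot: [-1.88, -2.517, 0.004]
ft_force: [0.1, 0.3, -0.1]
grip_width: 0.997
```

Run:
```python
from h import *
plan(*arc(0)[:2],.124,106.4)
```

```text
t 4.0 pos [0.3965 0.2586 0.1258] F [ 0.1  0.3 -0.1] grip 86.7 q7 [-0.83  0.02  0.2   2.   -0.    1.12 -0.34]
slide now [-0.07  0.    0.18]  slide after turn [-0.07  0.    0.18]  dr [-0.12  0.05  0.09]
```

Close on the bar, and work out the arc steps in tool y/z.

>>> move_arm --jaw '[255,255,255,255,255]' --slide '[[0,0,0],[0,0,0],[0,0,0],[0,0,0],[0,0,0]]' --dr '[[0,0,0],[0,0,0],[0,0,0],[0,0,0],[0,0,0]]' --force 10

```text
time: 4.5
position: [0.3973, 0.2592, 0.127]
tool_rot: [1.88, 2.517, 0.001]
ft_force: [-0.9, 0.4, 0.5]
grip_width: 0.633
```

Run:
```python
from h import *
plan(*arc(0)[:2],.124,106.4)
A=np.linspace(0,1.75,18);f=np.arctan2(.057,.17)+A;r=np.hypot(.17,.057)
p=np.c_[-r*np.cos(f),-r*np.sin(f)]*100
for a,d in zip(A[1:],np.diff(p,axis=0)):print(a.round(2),d.round(2))
```

```text
t 4.5 pos [0.3973 0.2592 0.127 ] F [-0.9  0.4  0.5] grip 55.1 q7 [-0.83  0.02  0.2   2.   -0.    1.12 -0.34]
slide now [-0.11 -0.09  0.3 ]  slide after turn [-0.11 -0.09  0.3 ]  dr [ 0.05 -0.02  0.08]
0.1 [ 0.68 -1.72]
0.21 [ 0.85 -1.64]
0.31 [ 1.01 -1.54]
0.41 [ 1.17 -1.43]
0.51 [ 1.31 -1.3 ]
0.62 [ 1.43 -1.16]
0.72 [ 1.55 -1.01]
0.82 [ 1.64 -0.84]
0.93 [ 1.72 -0.67]
1.03 [ 1.78 -0.49]
1.13 [ 1.82 -0.31]
1.24 [ 1.84 -0.12]
1.34 [1.84 0.07]
1.44 [1.83 0.26]
1.54 [1.79 0.45]
1.65 [1.73 0.63]
1.75 [1.66 0.8 ]
```

Fingers move about 65 mm/s, so keep closing.

>>> move_arm --jaw '[255,255,255,255,255]' --slide '[[0,0,0],[0,0,0],[0,0,0],[0,0,0],[0,0,0]]' --dr '[[0,0,0],[0,0,0],[0,0,0],[0,0,0],[0,0,0]]'

```text
time: 5.0
position: [0.3971, 0.259, 0.1265]
tool_rot: [1.88, 2.517, -0.0]
ft_force: [0.1, -0.3, -0.1]
grip_width: 0.17
```

>>> move_arm --jaw '[255,255,255,255,255]' --slide '[[0,0,0],[0,0,0],[0,0,0],[0,0,0],[0,0,0]]' --dr '[[0,0,0],[0,0,0],[0,0,0],[0,0,0],[0,0,0]]'

```text
time: 5.5
position: [0.3957, 0.2586, 0.1264]
tool_rot: [-1.879, -2.516, 0.004]
ft_force: [-6.2, -2.2, 4.5]
grip_width: 0.107
```

>>> move_arm --jaw '[255,255,255,255,255]' --slide '[[0,0.68,-1.72],[0,0.85,-1.64],[0,1.01,-1.54],[0,1.17,-1.43],[0,1.31,-1.3]]' --dr '[[0,0,0],[0,0,0],[0,0,0],[0,0,0],[0,0,0]]'

```text
time: 6.0
position: [0.4423, 0.2722, 0.2036]
tool_rot: [-1.877, -2.514, 0.01]
ft_force: [-10.4, -4.8, 8.7]
grip_width: 0.113
```

>>> move_arm --jaw '[255,255,255,255,255]' --slide '[[0,1.43,-1.16],[0,1.55,-1.01],[0,1.64,-0.84],[0,1.72,-0.67],[0,1.78,-0.49]]' --dr '[[0,0,0],[0,0,0],[0,0,0],[0,0,0],[0,0,0]]'

```text
time: 6.5
position: [0.5241, 0.296, 0.2455]
tool_rot: [1.88, 2.516, 0.001]
ft_force: [-2.1, -1.7, 1.6]
grip_width: 0.105
```

Run:
```python
from h import *
x,y,z=arc(1.03);plan(x,y,z-.018,106.4)
im,W=cloud("scene");cv2.imwrite("pics/s1.png",im[:,:,::-1])
```

```text
t 6.5 pos [0.5241 0.296  0.2455] F [-2.1 -1.7  1.6] grip 9.1 q7 [-0.77  0.21  0.25  1.55 -0.05  1.39 -0.23]
slide now [-0.06 -0.16  0.34]  slide after turn [-0.06 -0.16  0.34]  dr [0.05 0.02 0.06]
```

View pics/s1.png

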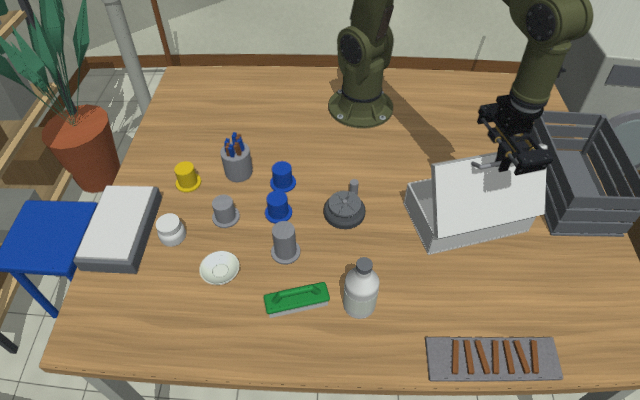

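The lid is at about 60°, held at (490,165). Continuing the arc.

>>> move_arm --jaw '[255,255,255,255,255]' --slide '[[0,1.82,-0.21],[0,1.84,-0.02],[0,1.84,0.17],[0,1.83,0.26],[0,1.79,0.45]]' --dr '[[0,0,0],[0,0,0],[0,0,0],[0,0,0],[0,0,0]]'

```text
time: 7.05
position: [0.6118, 0.3216, 0.2383]
tool_rot: [1.88, 2.515, 0.001]
ft_force: [0.8, -2.0, -0.4]
grip_width: 0.108
```

>>> move_arm --jaw '[255,255,255]' --slide '[[0,1.73,0.63],[0,1.3,0.6],[0,0,0]]' --dr '[[0,0,0],[0,0,0],[0,0,0]]'

```text
time: 7.35
position: [0.6409, 0.33, 0.2243]
tool_rot: [1.881, 2.515, -0.002]
ft_force: [0.4, -0.7, -0.5]
grip_width: 0.11
```

Run:
```python
from h import *
x,y,z=arc(1.73);plan(x,y,z-.018,106.4)
im,W=cloud("scene");cv2.imwrite("pics/s2.png",im[:,:,::-1])
```

```text
t 7.35 pos [0.6409 0.33   0.2243] F [ 0.4 -0.7 -0.5] grip 9.6 q7 [-0.7   0.48  0.27  1.25 -0.12  1.43 -0.15]
slide now [-0.02 -0.14 -0.15]  slide after turn [-0.02 -0.14 -0.15]  dr [0.01 0.11 0.01]
```

View pics/s2.png

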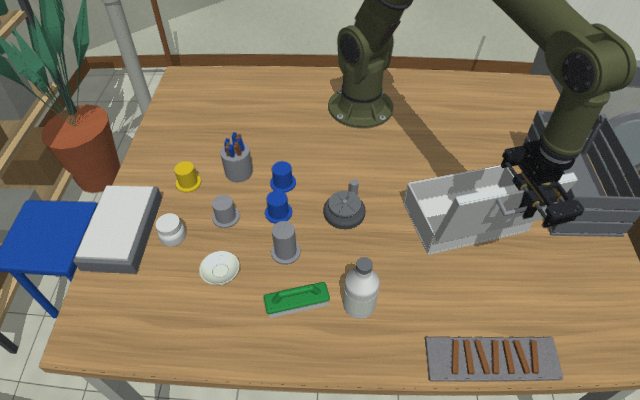

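The lid is past upright, essentially at its stop. Releasing with a small opening, then rising.

>>> move_arm --jaw '[185,185,185,185,185]' --slide '[[0,0,0],[0,0,0],[0,0,0],[0,0,0],[0,0,0]]' --dr '[[0,0,0],[0,0,0],[0,0,0],[0,0,0],[0,0,0]]'

```text
time: 7.9
position: [0.6394, 0.331, 0.2261]
tool_rot: [-1.88, -2.517, -0.001]
ft_force: [0.3, -0.6, 0.3]
grip_width: 0.269
```

>>> move_arm --jaw '[185,185,185,185,185]' --slide '[[0,0.3,-1.5],[0,0.3,-2],[0,0,-3],[0,0,-3],[0,0,-1]]' --dr '[[0,0,0],[0,0,0],[0,0,0],[0,0,0],[0,0,0]]'

```text
time: 8.4
position: [0.6463, 0.3329, 0.3349]
tool_rot: [1.879, 2.515, 0.008]
ft_force: [0.1, -0.5, 1.2]
grip_width: 0.279
```

Run:
```python
from h import *
plan(.606,-.2035,.2,180)
im,W=cloud("scene");cv2.imwrite("pics/s3.png",im[:,:,::-1])
```

```text
t 8.4 pos [0.6463 0.3329 0.3349] F [ 0.1 -0.5  1.2] grip 24.2 q7 [-0.68  0.48  0.28  1.04 -0.13  1.64 -0.15]
slide now [-50.3  -19.17  13.31]  slide after turn [  4.03 -53.64  13.49]  dr [  0.33   0.15 -73.51]
```

View pics/s3.png

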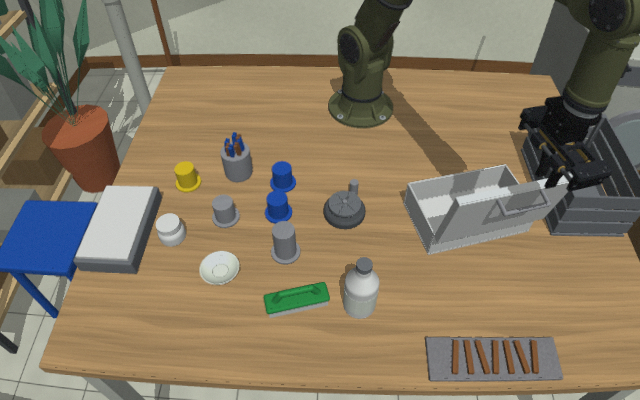

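The lid stays open on its own at (515,205). Now over to the tall cup.

>>> move_arm --jaw '[0,0,0,0,0]' --slide '[[-4.2,-1.6,0],[-4.2,-1.6,0],[-4.2,-1.6,0],[-4.2,-1.6,0],[-4.2,-1.6,0]]' --dr '[[0,0,0],[0,0,0],[0,0,0],[0,0,0],[0,0,0]]' --force 40

```text
time: 8.95
position: [0.6272, 0.1066, 0.329]
tool_rot: [-1.879, -2.516, 0.002]
ft_force: [0.2, 0.4, -0.1]
grip_width: 0.645
```

>>> move_arm --jaw '[0,0,0,0,0]' --slide '[[-4.2,-1.6,0],[-4.2,-1.6,0],[-4.2,-1.6,0],[-4.2,-1.6,0],[-4.2,-1.6,0]]' --dr '[[0,0,0],[0,0,0],[0,0,0],[0,0,0],[0,0,0]]'

```text
time: 9.45
position: [0.6101, -0.1172, 0.3291]
tool_rot: [-1.879, -2.516, 0.001]
ft_force: [0.0, -0.7, 0.3]
grip_width: 0.989
```

>>> move_arm --jaw '[0,0,0,0,0]' --slide '[[-4.2,-1.6,0],[-4.2,-1.6,0],[0,0,2],[0,0,2],[0,0,2]]' --dr '[[0,0,-8],[0,0,-8],[0,0,-8],[0,0,-8],[0,0,-8]]'

```text
time: 9.95
position: [0.6097, -0.2056, 0.2681]
tool_rot: [-0.898, -3.008, -0.0]
ft_force: [-0.2, 0.3, 0.1]
grip_width: 1.005
```

>>> move_arm --jaw '[0,0,0,0,0]' --slide '[[0,0,0],[0,0,0],[0,0,0],[0,0,0],[0,0,0]]' --dr '[[0,0,-8.2],[0,0,-8.2],[0,0,-8.2],[0,0,-8.5],[0,0,0]]'

```text
time: 10.45
position: [0.6098, -0.2051, 0.269]
tool_rot: [-0.011, -3.139, -0.001]
ft_force: [0.3, 0.4, 0.2]
grip_width: 0.999
```

```bash
cat >> h.py <<'E'
def cup(cam,c0,h,rad=.07):
    im,W=cloud(cam)
    m=(W[...,2]>h-.008)&(W[...,2]<h+.012)&(np.hypot(W[...,0]-c0[0],W[...,1]-c0[1])<rad)
    p=W[m]
    if len(p)<10: print(cam,"none");return im
    print(cam,len(p),"mec",mec(p[:,:2]),"z",np.median(p[:,2]).round(4));return im
E
python3 - <<'E'
from h import *
plan(.606,-.2035,.2,180)
for c in("wrist","scene","top"):
    im=cup(c,(.606,-.2035),.096)
    if c=="wrist":cv2.imwrite("pics/w2.png",im[:,:,::-1])
E
```

```text
t 10.45 pos [ 0.6098 -0.2051  0.269 ] F [0.3 0.4 0.2] grip 86.9 q7 [ 0.    0.3   0.36  1.41 -0.1   1.46  1.92]
slide now [0.37 0.15 6.91]  slide after turn [0.38 0.16 6.9 ]  dr [ 0.05 -0.12 -0.4 ]
wrist 2111 mec (array([ 0.60406763, -0.20402426]), 0.027969343185424805) z 0.0966
scene 380 mec (array([ 0.6033075 , -0.20408186]), 0.029244539260864257) z 0.0969
top none
```

View pics/w2.png

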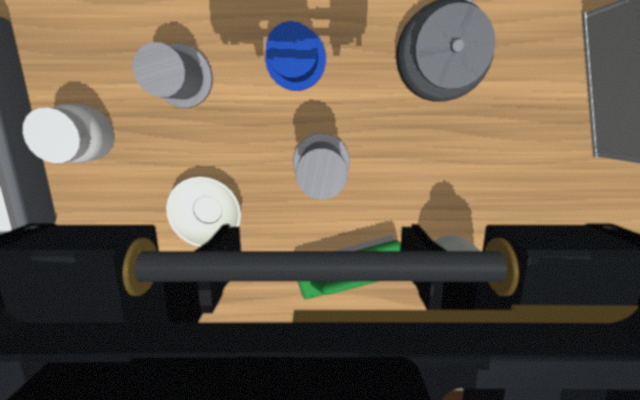

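The wrist image shows the tall cup at (320,170), right way up under the gripper. It measures (0.604,-0.204). Descending to grasp at about 60 mm up.

>>> move_arm --jaw '[0,0,0,0,0]' --slide '[[0.55,0.1,3],[0,0,4],[0,0,4],[0,0,4],[0,0,3]]' --dr '[[0,0,0],[0,0,0],[0,0,0],[0,0,0],[0,0,0]]'

```text
time: 11.1
position: [0.6036, -0.2037, 0.0877]
tool_rot: [-0.015, -3.139, -0.001]
ft_force: [-0.4, 1.2, 0.2]
grip_width: 1.001
```

>>> move_arm --jaw '[0,0,0]' --slide '[[0,0,3],[0,0,1.8],[0,0,0]]' --dr '[[0,0,0],[0,0,0],[0,0,0]]'

```text
time: 11.4
position: [0.6024, -0.2033, 0.0392]
tool_rot: [-0.014, -3.135, -0.002]
ft_force: [-0.3, -0.8, -0.6]
grip_width: 1.001
```

>>> move_arm --jaw '[255,255,255,255,255]' --slide '[[0,0,0],[0,0,0],[0,0,0],[0,0,0],[0,0,0]]' --dr '[[0,0,0],[0,0,0],[0,0,0],[0,0,0],[0,0,0]]'

```text
time: 11.9
position: [0.6055, -0.2042, 0.0436]
tool_rot: [0.012, 3.14, 0.0]
ft_force: [0.3, -1.1, 3.0]
grip_width: 0.638
```

>>> move_arm --jaw '[255,255]' --slide '[[0,0,0],[0,0,0]]' --dr '[[0,0,0],[0,0,0]]'

```text
time: 12.1
position: [0.6055, -0.2042, 0.0435]
tool_rot: [0.011, 3.14, 0.0]
ft_force: [-1.3, 1.1, 4.0]
grip_width: 0.635
```

>>> move_arm --jaw '[255,255,255,255,255]' --slide '[[0,0,-1],[0,0,-3],[0,0,-3],[0,0,-2],[0,0,0]]' --dr '[[0,0,0],[0,0,0],[0,0,0],[0,0,0],[0,0,0]]'

```text
time: 12.6
position: [0.6069, -0.2053, 0.1362]
tool_rot: [0.012, 3.136, -0.002]
ft_force: [-0.2, 0.7, -1.8]
grip_width: 0.638
```

Run:
```python
from h import *
plan(.472,-.0545,.13,180)
im,W=cloud("scene");cv2.imwrite("pics/s4.png",im[:,:,::-1])
```

```text
t 12.6 pos [ 0.6069 -0.2053  0.1362] F [-0.2  0.7 -1.8] grip 55.5 q7 [ 0.01  0.36  0.35  1.6  -0.13  1.2   1.94]
slide now [13.61 14.98  0.52]  slide after turn [13.49 15.08  0.62]  dr [-0.09  0.33 -0.44]
```

View pics/s4.png

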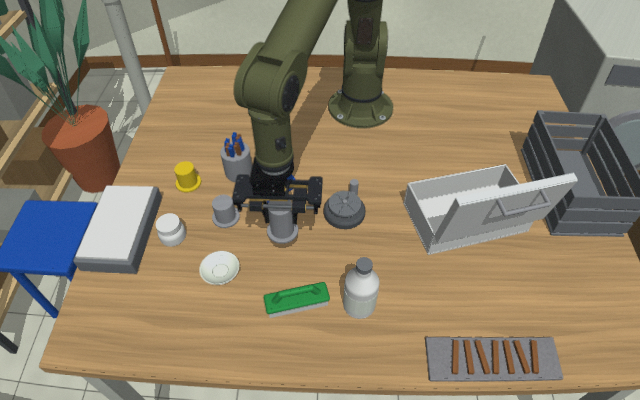

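Cup lifted at scene (283,225), upright. Moving over the rinser.

>>> move_arm --jaw '[255,255,255,255,255]' --slide '[[2.5,3,-1],[2.7,3,0],[2.7,3,0],[2.7,3,0],[2.8,3,0]]' --dr '[[0,0,0],[0,0,0],[0,0,0],[0,0,0],[0,0,0]]'

```text
time: 13.15
position: [0.4695, -0.0521, 0.1406]
tool_rot: [-0.011, -3.138, 0.0]
ft_force: [0.4, 1.7, -1.7]
grip_width: 0.634
```

>>> move_arm --jaw '[255,255]' --slide '[[0,0,0],[0,0,0]]' --dr '[[0,0,0],[0,0,0]]'

```text
time: 13.35
position: [0.4709, -0.0527, 0.1414]
tool_rot: [-0.008, -3.14, 0.0]
ft_force: [-0.0, -0.1, -2.3]
grip_width: 0.632
```

Run:
```python
from h import *
plan(.4735,-.0545,.078,180)
for c in("scene","top","wrist"): 
    im=cup(c,(.473,-.055),.201)
    cv2.imwrite(f"pics/{c}5.png",im[:,:,::-1])
```

```text
t 13.35 pos [ 0.4709 -0.0527  0.1414] F [-0.  -0.1 -2.3] grip 55.0 q7 [-0.2   0.    0.25  1.99 -0.    1.16  1.62]
slide now [-0.27 -0.17  6.34]  slide after turn [-0.26 -0.18  6.34]  dr [-0.   -0.1  -0.31]
scene 205 mec (array([ 0.47045303, -0.05072659]), 0.03393608856201172) z 0.1955
top none
wrist 7154 mec (array([ 0.46264816, -0.05452452]), 0.03594682312011719) z 0.1953
```

View pics/scene5.png

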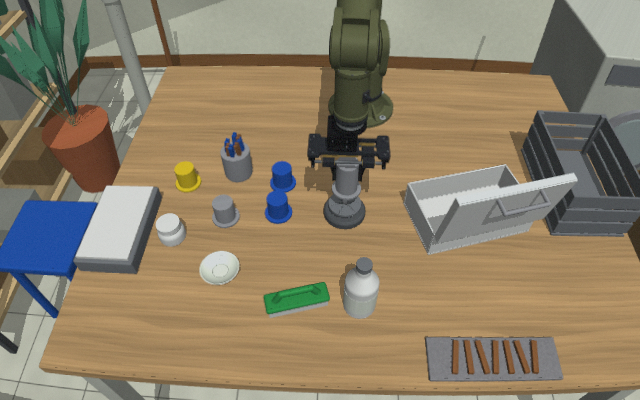

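View pics/wrist5.png

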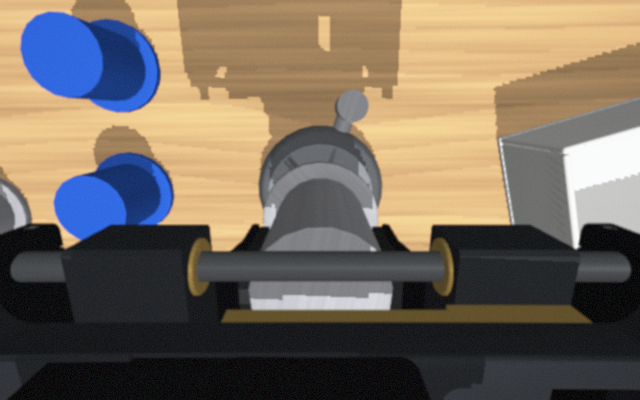

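The cup sits over the pad at scene (345,200), centred in both views. Lowering and pressing.

>>> move_arm --jaw '[255,255,255,255,255]' --slide '[[-0.25,-0.15,1.5],[0,0,2],[0,0,1.5],[0,0,0.8],[0,0,0.6]]' --dr '[[0,0,0],[0,0,0],[0,0,0],[0,0,0],[0,0,0]]'

```text
time: 14.0
position: [0.4747, -0.0561, 0.0786]
tool_rot: [-0.014, -3.14, 0.001]
ft_force: [-2.9, -1.2, 5.4]
grip_width: 0.637
```

>>> move_arm --jaw '[255,255,255]' --slide '[[0,0,0.4],[0,0,0],[0,0,0]]' --dr '[[0,0,0],[0,0,0],[0,0,0]]'

```text
time: 14.3
position: [0.4749, -0.0561, 0.0774]
tool_rot: [-0.014, -3.142, 0.001]
ft_force: [-8.6, -2.4, 16.7]
grip_width: 0.638
```

Force 16.7 N with TCP at 0.0774: pad on its stop. Holding over 4 s.

>>> move_arm --jaw '[255,255,255,255,255]' --slide '[[0,0,0],[0,0,0],[0,0,0],[0,0,0],[0,0,0]]' --dr '[[0,0,0],[0,0,0],[0,0,0],[0,0,0],[0,0,0]]'

```text
time: 14.8
position: [0.4749, -0.0561, 0.0774]
tool_rot: [0.014, 3.141, -0.001]
ft_force: [-8.7, -1.9, 16.9]
grip_width: 0.634
```

>>> move_arm --jaw '[255,255,255,255,255]' --slide '[[0,0,0],[0,0,0],[0,0,0],[0,0,0],[0,0,0]]' --dr '[[0,0,0],[0,0,0],[0,0,0],[0,0,0],[0,0,0]]'

```text
time: 15.3
position: [0.4749, -0.0561, 0.0773]
tool_rot: [0.014, 3.141, -0.001]
ft_force: [-8.0, -1.7, 16.9]
grip_width: 0.636
```

Run:
```python
from h import *
plan(.4735,-.0545,.078,180)
im,W=cloud("scene"); print("cup xy:"); 
m=(W[...,2]>.118)&(W[...,2]<.145)&(np.hypot(W[...,0]-.472,W[...,1]+.055)<.05);p=W[m]
cv2.imwrite("pics/s6.png",cv2.resize(im[120:260,270:420,::-1],None,fx=4,fy=4))
```

```text
t 15.3 pos [ 0.4749 -0.0561  0.0773] F [-8.  -1.7 16.9] grip 55.3 q7 [-0.19  0.08  0.26  2.05 -0.02  1.02  1.65]
slide now [ 0.14  0.16 -0.07]  slide after turn [ 0.14  0.16 -0.07]  dr [-0.02  0.01 -0.49]
cup xy:
```

View pics/s6.png

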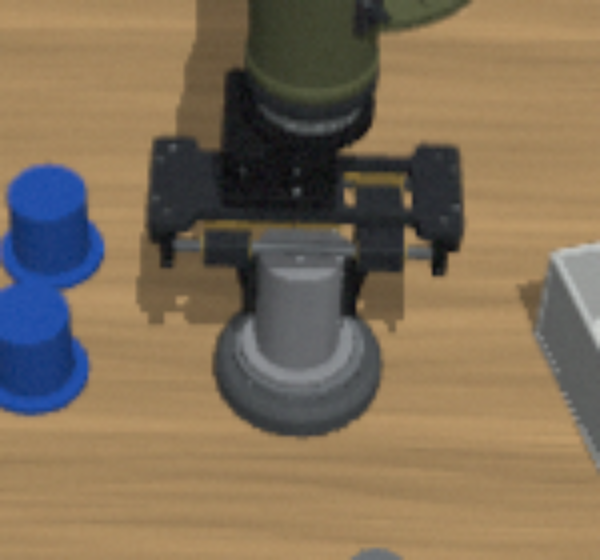

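The cup is upright, with its rim centred on the lowered pad at crop (300,350). Hold on.

>>> move_arm --jaw '[255,255,255,255,255]' --slide '[[0,0,0],[0,0,0],[0,0,0],[0,0,0],[0,0,0]]' --dr '[[0,0,0],[0,0,0],[0,0,0],[0,0,0],[0,0,0]]'

```text
time: 15.85
position: [0.4749, -0.0561, 0.0774]
tool_rot: [0.013, 3.141, -0.001]
ft_force: [-7.5, -1.3, 17.5]
grip_width: 0.635
```

>>> move_arm --jaw '[255,255,255,255,255]' --slide '[[0,0,0],[0,0,0],[0,0,0],[0,0,0],[0,0,0]]' --dr '[[0,0,0],[0,0,0],[0,0,0],[0,0,0],[0,0,0]]'

```text
time: 16.35
position: [0.4749, -0.056, 0.0773]
tool_rot: [0.013, 3.142, -0.001]
ft_force: [-8.0, -2.4, 16.7]
grip_width: 0.632
```

>>> move_arm --jaw '[255,255,255,255,255]' --slide '[[0,0,0],[0,0,0],[0,0,0],[0,0,0],[0,0,0]]' --dr '[[0,0,0],[0,0,0],[0,0,0],[0,0,0],[0,0,0]]'

```text
time: 16.85
position: [0.4749, -0.0561, 0.0773]
tool_rot: [0.013, 3.141, -0.001]
ft_force: [-8.5, -1.6, 17.1]
grip_width: 0.634
```

>>> move_arm --jaw '[255,255,255,255,255]' --slide '[[0,0,0],[0,0,0],[0,0,0],[0,0,0],[0,0,0]]' --dr '[[0,0,0],[0,0,0],[0,0,0],[0,0,0],[0,0,0]]'

```text
time: 17.35
position: [0.4749, -0.056, 0.0774]
tool_rot: [0.013, 3.141, -0.001]
ft_force: [-7.4, -2.2, 16.8]
grip_width: 0.636
```

>>> move_arm --jaw '[255,255,255,255,255]' --slide '[[0,0,0],[0,0,0],[0,0,0],[0,0,0],[0,0,0]]' --dr '[[0,0,0],[0,0,0],[0,0,0],[0,0,0],[0,0,0]]'

```text
time: 17.85
position: [0.4749, -0.056, 0.0774]
tool_rot: [0.013, 3.141, -0.001]
ft_force: [-7.3, -1.6, 17.5]
grip_width: 0.637
```

>>> move_arm --jaw '[255,255,255,255,255]' --slide '[[0,0,0],[0,0,0],[0,0,0],[0,0,0],[0,0,0]]' --dr '[[0,0,0],[0,0,0],[0,0,0],[0,0,0],[0,0,0]]'

```text
time: 18.35
position: [0.4749, -0.0561, 0.0774]
tool_rot: [0.014, 3.141, -0.001]
ft_force: [-7.4, -1.4, 16.9]
grip_width: 0.636
```

>>> move_arm --jaw '[255,255,255,255,255]' --slide '[[0,0,0],[0,0,0],[0,0,0],[0,0,0],[0,0,0]]' --dr '[[0,0,0],[0,0,0],[0,0,0],[0,0,0],[0,0,0]]'

```text
time: 18.85
position: [0.475, -0.0561, 0.0774]
tool_rot: [0.013, 3.141, -0.001]
ft_force: [-8.3, -1.8, 16.8]
grip_width: 0.637
```

>>> move_arm --jaw '[255,255,255,255,255]' --slide '[[0,0,-2],[0,0,-3],[0,0,-3],[0,0,-3],[0,0,-3]]' --dr '[[0,0,0],[0,0,0],[0,0,0],[0,0,0],[0,0,0]]'

```text
time: 19.35
position: [0.4749, -0.055, 0.2162]
tool_rot: [0.012, 3.141, 0.0]
ft_force: [0.8, 0.0, -2.6]
grip_width: 0.638
```

Run:
```python
from h import *
for s in(.07,-.07):
    t=BC+s*by-.01*bx; print(t); plan(*t,.0486,196.4)
im,W=cloud("top");cv2.imwrite("pics/t7.png",im[:,:,::-1])
m=(np.abs(W[...,2]-.005)<.006)
```

```text
[0.44414296 0.34482856]
t 19.35 pos [ 0.4749 -0.055   0.2162] F [ 0.8  0.  -2.6] grip 55.5 q7 [-0.2  -0.05  0.25  1.88  0.01  1.31  1.61]
slide now [ 3.4  39.95 16.77]  slide after turn [-8.34 39.22 16.76]  dr [ 1.000e-02  6.000e-02 -1.684e+01]
[0.48367076 0.21052461]
t 19.35 pos [ 0.4749 -0.055   0.2162] F [ 0.8  0.  -2.6] grip 55.5 q7 [-0.2  -0.05  0.25  1.88  0.01  1.31  1.61]
slide now [-0.66 26.55 16.77]  slide after turn [-8.34 25.22 16.76]  dr [ 1.000e-02  6.000e-02 -1.684e+01]
```

View pics/t7.png

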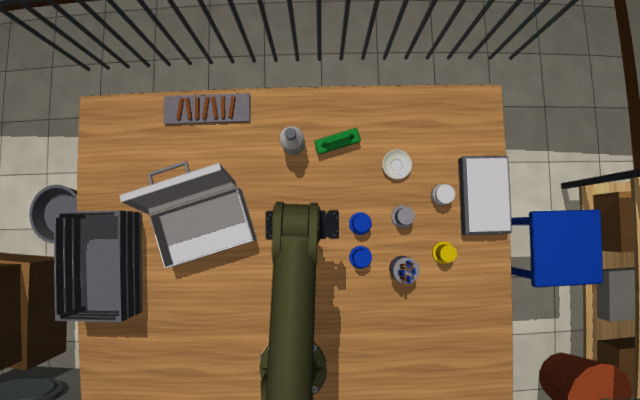

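Held over 4.5 s; the pad rises again as the cup leaves. The short cup is unmoved at top (402,214). Taking the tall cup to the left half of the box.

>>> move_arm --jaw '[255,255,255,255,255]' --slide '[[0,0,0],[0,0,0],[-1.5,4,0],[-1.5,4.5,0],[-1.5,4.5,0]]' --dr '[[0,0,-8.4],[0,0,-8.4],[0,0,0],[0,0,0],[0,0,0]]'

```text
time: 19.9
position: [0.4815, 0.0838, 0.2149]
tool_rot: [-0.444, 3.109, 0.001]
ft_force: [0.5, -0.3, -2.7]
grip_width: 0.638
```

>>> move_arm --jaw '[255,255,255,255,255]' --slide '[[-1,4.5,0],[-1,4.5,0],[-1,4.5,0],[-0.8,4.5,0],[0,4.2,0]]' --dr '[[0,0,0],[0,0,0],[0,0,0],[0,0,0],[0,0,0]]'

```text
time: 20.4
position: [0.4552, 0.3087, 0.2145]
tool_rot: [-0.447, 3.109, 0.002]
ft_force: [0.7, 0.5, -1.2]
grip_width: 0.639
```

>>> move_arm --jaw '[255,255,255]' --slide '[[0,4,0],[0,0,0],[0,0,0]]' --dr '[[0,0,0],[0,0,0],[0,0,0]]'

```text
time: 20.7
position: [0.4433, 0.3456, 0.2143]
tool_rot: [0.452, -3.109, 0.0]
ft_force: [0.3, -0.6, -1.1]
grip_width: 0.634
```

Run:
```python
from h import *
t=BC+.07*by-.01*bx; plan(*t,.0486,196.4)
im,W=cloud("wrist");cv2.imwrite("pics/w8.png",im[:,:,::-1])
im,W=cloud("scene");cv2.imwrite("pics/s8.png",im[:,:,::-1])
```

```text
t 20.7 pos [0.4433 0.3456 0.2143] F [ 0.3 -0.6 -1.1] grip 55.2 q7 [-0.61  0.14 -0.11  1.68  0.02  1.32  1.14]
slide now [-0.06 -0.1  16.57]  slide after turn [-0.06 -0.1  16.57]  dr [-0.01 -0.02  0.13]
```

View pics/w8.png

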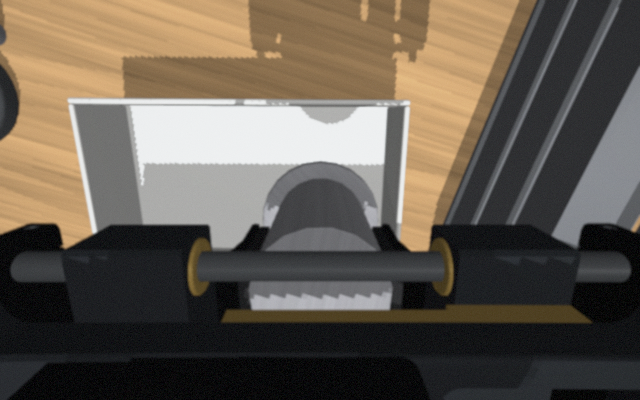

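View pics/s8.png

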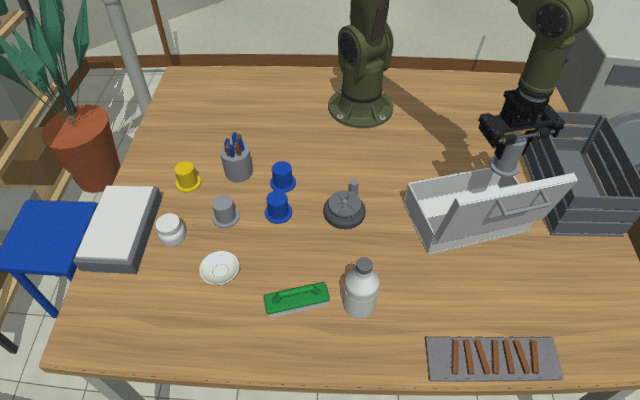

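Run:
```python
from h import *
W=np.load("/tmp/top.npy")
for cam in("top","scene"):
    W=np.load(f"/tmp/{cam}.npy")
    w=W[(W[...,1]>.44)&(W[...,1]<.85)&(W[...,0]>.15)&(W[...,0]<.7)&(W[...,2]>.03)&(W[...,2]<.25)]
    print(cam,np.percentile(w[:,2],[50,90,97,99]));h=w[w[:,2]>.06]
    rel=h[:,:2]-BC; print("in box frame ymin",np.percentile(rel@by,[0,1,5]), "x",h[:,:2].min(0))
```

```text
top [0.10540081 0.15707009 0.16037673 0.16282953]
in box frame ymin [0.14035668 0.20503858 0.21468958] x [0.19012296 0.44005793]
scene [0.10559259 0.15768932 0.16247999 0.16526644]
in box frame ymin [0.14026492 0.20535181 0.2144016 ] x [0.16675843 0.44042528]
```

The crate (160 mm high) stays 40 mm clear of the gripper body. Lowering.

>>> move_arm --jaw '[255,255,255,255,255]' --slide '[[0,-0.3,3],[0,0,4],[0,0,4],[0,0,3],[0,0,1.5]]' --dr '[[0,0,0],[0,0,0],[0,0,0],[0,0,0],[0,0,0]]'

```text
time: 21.3
position: [0.444, 0.3386, 0.0568]
tool_rot: [0.442, -3.107, 0.005]
ft_force: [0.3, -0.5, -1.4]
grip_width: 0.637
```

>>> move_arm --jaw '[255,255,255]' --slide '[[0,0,0.8],[0,0,0.3],[0,0,0]]' --dr '[[0,0,0],[0,0,0],[0,0,0]]'

```text
time: 21.6
position: [0.4455, 0.3421, 0.0499]
tool_rot: [-0.447, 3.108, 0.002]
ft_force: [-0.4, 0.1, -1.5]
grip_width: 0.639
```

>>> move_arm --jaw '[255,255]' --slide '[[0,0,0.2],[0,0,0]]' --dr '[[0,0,0],[0,0,0]]'

```text
time: 21.8
position: [0.4459, 0.3427, 0.0486]
tool_rot: [-0.447, 3.106, 0.003]
ft_force: [1.8, -0.6, 1.9]
grip_width: 0.637
```

Floor contact. Releasing and rising.

>>> move_arm --jaw '[20,20,20,20,20]' --slide '[[0,0,0],[0,0,0],[0,0,0],[0,0,0],[0,0,0]]' --dr '[[0,0,0],[0,0,0],[0,0,0],[0,0,0],[0,0,0]]'

```text
time: 22.3
position: [0.4444, 0.3417, 0.0467]
tool_rot: [0.448, -3.109, 0.0]
ft_force: [0.1, 0.7, -0.2]
grip_width: 0.906
```

>>> move_arm --jaw '[20,20,20,20,20]' --slide '[[0,0,-1.5],[0,0,-3],[0,0,-4],[0,0,-4],[0,0,-5]]' --dr '[[0,0,0],[0,0,0],[0,0,0],[0,0,0],[0,0,0]]'

```text
time: 22.8
position: [0.4437, 0.3411, 0.2234]
tool_rot: [0.447, -3.108, 0.001]
ft_force: [0.7, 0.5, 0.6]
grip_width: 0.923
```

>>> move_arm --jaw '[20,20,20,20,20]' --slide '[[0,-4,-1.5],[0,-4.5,0],[0,-4.5,0],[0,-4.5,0],[0,-4.5,0]]' --dr '[[0,0,0],[0,0,0],[0,0,0],[0,0,0],[0,0,0]]'

```text
time: 23.3
position: [0.5069, 0.129, 0.2383]
tool_rot: [-0.448, 3.108, 0.001]
ft_force: [0.7, 0.9, 0.5]
grip_width: 0.922
```

Run:
```python
from h import *
plan(.496,-.377,.2,180)
for c in("scene","top"):
    im=cup(c,(.444,.343),.101,.06);cv2.imwrite(f"pics/{c}9.png",im[:,:,::-1])
    cup(c,(.496,-.377),.064,.06)
```

```text
t 23.3 pos [0.5069 0.129  0.2383] F [0.7 0.9 0.5] grip 80.2 q7 [-0.37  0.04  0.07  1.75 -0.    1.35  1.56]
slide now [ 15.34 -48.23   3.78]  slide after turn [  1.09 -50.6    3.83]  dr [ 0.03  0.11 16.4 ]
scene 192 mec (array([0.44358463, 0.34224988]), 0.02951249694824219) z 0.1019
scene 317 mec (array([ 0.49411996, -0.37437537]), 0.030040275573730468) z 0.065
top 167 mec (array([0.44506165, 0.34293375]), 0.02812942123413086) z 0.099
top 238 mec (array([ 0.4977579 , -0.37881586]), 0.02814499282836914) z 0.0623
```

View pics/scene9.png

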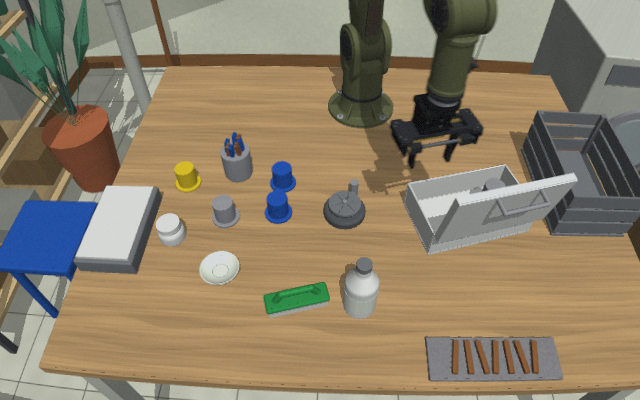

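View pics/top9.png

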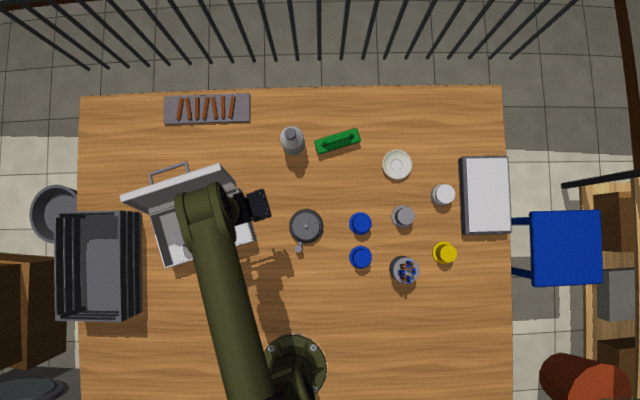

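The tall cup stands in the box with its top at z 0.10 (scene (488,185)), and the short one is still at (0.496,-0.377). Going there.

>>> move_arm --jaw '[0,0,0,0,0]' --slide '[[0,0,0],[0,0,0],[0.1,-4.6,0],[0.1,-4.6,0],[0.1,-4.6,0]]' --dr '[[0,0,8.2],[0,0,8.2],[0,0,0],[0,0,0],[0,0,0]]'

```text
time: 24.0
position: [0.5034, -0.0064, 0.2374]
tool_rot: [-0.007, 3.141, 0.001]
ft_force: [0.7, -0.5, 0.6]
grip_width: 1.001
```

>>> move_arm --jaw '[0,0,0,0,0]' --slide '[[0.1,-4.6,0],[0.1,-4.6,0],[0.1,-4.6,0],[0.1,-4.6,0],[0.1,-4.6,0]]' --dr '[[0,0,0],[0,0,0],[0,0,0],[0,0,0],[0,0,0]]'

```text
time: 24.5
position: [0.4993, -0.2368, 0.2375]
tool_rot: [-0.005, 3.14, 0.001]
ft_force: [1.1, 0.2, -0.3]
grip_width: 0.997
```

>>> move_arm --jaw '[0,0,0,0,0]' --slide '[[0.1,-4.6,0],[0.1,-4.6,0],[0.1,-4.6,0],[0,0,0],[0,0,0]]' --dr '[[0,0,0],[0,0,0],[0,0,0],[0,0,0],[0,0,0]]'

```text
time: 25.0
position: [0.4961, -0.3747, 0.2365]
tool_rot: [-0.0, -3.141, -0.002]
ft_force: [1.7, 0.5, -1.1]
grip_width: 1.001
```

Run:
```python
from h import *
plan(.496,-.377,.03,180)
for c in("wrist","scene"):
    im=cup(c,(.496,-.377),.064,.07)
    cv2.imwrite(f"pics/{c}10.png",im[:,:,::-1])
```

```text
t 25.0 pos [ 0.4961 -0.3747  0.2365] F [ 1.7  0.5 -1.1] grip 87.1 q7 [ 0.18  0.27  0.53  1.52 -0.14  1.38  2.28]
slide now [ 0.   -0.25 20.65]  slide after turn [ 1.000e-02 -2.300e-01  2.065e+01]  dr [ 0.06 -0.02 -0.02]
wrist 2100 mec (array([ 0.49532678, -0.37819754]), 0.02789866828918457) z 0.0646
scene 317 mec (array([ 0.49341223, -0.37533951]), 0.030889293670654298) z 0.065
```

View pics/wrist10.png

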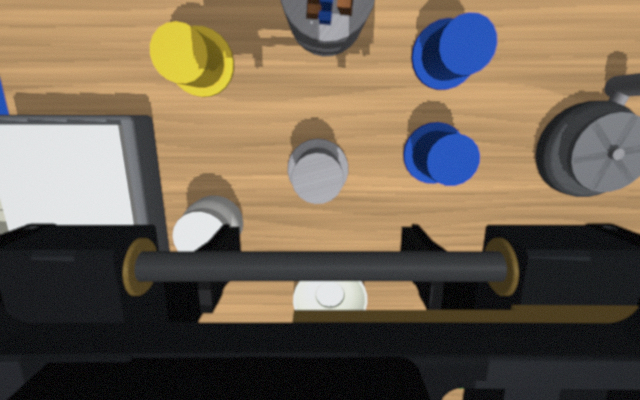

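The wrist view shows the grey short cup at (318,172), 64 mm high. Descending.

>>> move_arm --jaw '[0,0,0,0,0]' --slide '[[0,-0.3,4],[0,0,4],[0,0,4],[0,0,4],[0,0,2.5]]' --dr '[[0,0,0],[0,0,0],[0,0,0],[0,0,0],[0,0,0]]'

```text
time: 25.6
position: [0.4957, -0.3741, 0.0489]
tool_rot: [0.006, -3.14, -0.006]
ft_force: [0.4, 0.8, 0.6]
grip_width: 1.001
```

>>> move_arm --jaw '[0,0,0]' --slide '[[0,0,1.4],[0,0,0.7],[0,0,0]]' --dr '[[0,0,0],[0,0,0],[0,0,0]]'

```text
time: 25.9
position: [0.4962, -0.3774, 0.0309]
tool_rot: [-0.002, 3.141, 0.001]
ft_force: [-0.1, 0.3, 0.9]
grip_width: 0.997
```

>>> move_arm --jaw '[255,255,255,255,255]' --slide '[[0,0,0],[0,0,0],[0,0,0],[0,0,0],[0,0,0]]' --dr '[[0,0,0],[0,0,0],[0,0,0],[0,0,0],[0,0,0]]' --force 40

```text
time: 26.4
position: [0.4956, -0.3784, 0.0312]
tool_rot: [0.001, 3.141, -0.0]
ft_force: [-0.4, 0.4, 2.3]
grip_width: 0.642
```

>>> move_arm --jaw '[255,255]' --slide '[[0,0,0],[0,0,0]]' --dr '[[0,0,0],[0,0,0]]'

```text
time: 26.6
position: [0.4956, -0.3784, 0.0312]
tool_rot: [0.0, 3.141, 0.0]
ft_force: [-0.1, -0.1, 3.9]
grip_width: 0.639
```

>>> move_arm --jaw '[255,255,255,255,255]' --slide '[[0,0,-1],[0,0,-3],[0,0,-4],[0,0,-4],[0,0,-1]]' --dr '[[0,0,0],[0,0,0],[0,0,0],[0,0,0],[0,0,0]]'

```text
time: 27.1
position: [0.4973, -0.3804, 0.1661]
tool_rot: [0.001, 3.135, -0.007]
ft_force: [0.8, -0.5, -0.7]
grip_width: 0.641
```

Run:
```python
from h import *
plan(.4735,-.0545,.13,180)
im,W=cloud("scene");cv2.imwrite("pics/s11.png",im[:,:,::-1])
```

```text
t 27.1 pos [ 0.4973 -0.3804  0.1661] F [ 0.8 -0.5 -0.7] grip 55.8 q7 [ 0.19  0.32  0.52  1.61 -0.17  1.24  2.31]
slide now [ 2.43 32.6   3.46]  slide after turn [ 2.38 32.59  3.61]  dr [-0.25  0.39 -0.05]
```

View pics/s11.png

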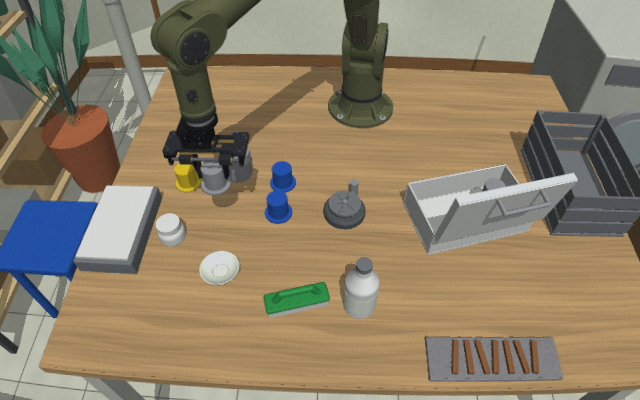

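Held, upright at scene (215,178). Over to the rinser.

>>> move_arm --jaw '[255,255,255,255,255]' --slide '[[0.3,4,0],[0.3,4,0],[0.3,4,0],[0.3,4,0],[0.3,4,0]]' --dr '[[0,0,0],[0,0,0],[0,0,0],[0,0,0],[0,0,0]]'

```text
time: 27.65
position: [0.479, -0.1763, 0.159]
tool_rot: [-0.0, -3.139, -0.001]
ft_force: [1.1, 0.2, -1.1]
grip_width: 0.639
```

>>> move_arm --jaw '[255,255,255,255,255]' --slide '[[0.3,4,0],[0.3,4,0],[0.2,4,0],[0,0.4,0],[0,0,0]]' --dr '[[0,0,0],[0,0,0],[0,0,0],[0,0,0],[0,0,0]]'

```text
time: 28.15
position: [0.4716, -0.053, 0.1594]
tool_rot: [0.005, -3.139, 0.0]
ft_force: [-0.5, -1.2, -2.3]
grip_width: 0.641
```

Run:
```python
from h import *
plan(.472,-.0545,.0652,180)
im,W=cloud("scene");cv2.imwrite("pics/s12.png",cv2.resize(im[100:270,260:430,::-1],None,fx=3,fy=3))
```

```text
t 28.15 pos [ 0.4716 -0.053   0.1594] F [-0.5 -1.2 -2.3] grip 55.7 q7 [-0.23 -0.01  0.28  1.96  0.    1.2   1.63]
slide now [-0.07 -0.14  9.42]  slide after turn [-0.04 -0.15  9.42]  dr [-0.01 -0.13  0.17]
```

View pics/s12.png

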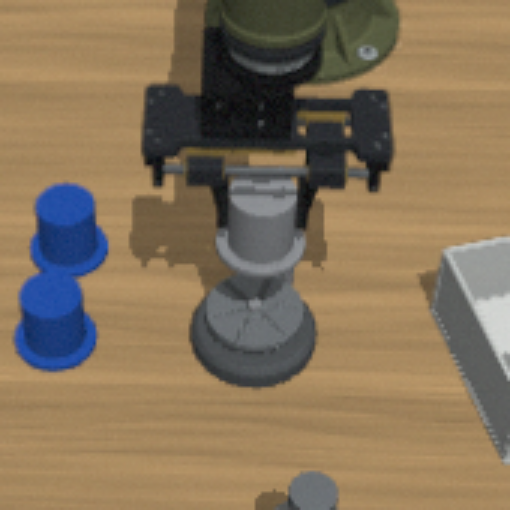

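The cup is above the pad, and the pad is up again. Pressing.

>>> move_arm --jaw '[255,255,255,255,255]' --slide '[[0,-0.1,3],[0,0,3],[0,0,1.8],[0,0,0.8],[0,0,0.6]]' --dr '[[0,0,0],[0,0,0],[0,0,0],[0,0,0],[0,0,0]]'

```text
time: 28.7
position: [0.4717, -0.0571, 0.0684]
tool_rot: [-0.004, -3.139, 0.001]
ft_force: [-4.5, -2.6, 4.7]
grip_width: 0.643
```

>>> move_arm --jaw '[255,255,255]' --slide '[[0,0,0.5],[0,0,0],[0,0,0]]' --dr '[[0,0,0],[0,0,0],[0,0,0]]'

```text
time: 29.0
position: [0.473, -0.0567, 0.0651]
tool_rot: [0.002, 3.141, -0.001]
ft_force: [-4.6, -2.8, 5.6]
grip_width: 0.642
```

>>> move_arm --jaw '[255,255,255]' --slide '[[0,0,0.4],[0,0,0],[0,0,0]]' --dr '[[0,0,0],[0,0,0],[0,0,0]]'

```text
time: 29.3
position: [0.4736, -0.0567, 0.0647]
tool_rot: [0.003, 3.14, 0.0]
ft_force: [-13.8, -1.7, 32.2]
grip_width: 0.638
```

Run:
```python
from h import *
plan(.472,-.0545,.0652,180)
im,W=cloud("scene");cv2.imwrite("pics/s13.png",cv2.resize(im[100:270,260:430,::-1],None,fx=3,fy=3))
```

```text
t 29.3 pos [ 0.4736 -0.0567  0.0647] F [-13.8  -1.7  32.2] grip 55.5 q7 [-0.21  0.1   0.29  2.06 -0.03  0.99  1.66]
slide now [ 0.16  0.22 -0.05]  slide after turn [ 0.16  0.22 -0.05]  dr [ 0.01  0.09 -0.09]
```

View pics/s13.png

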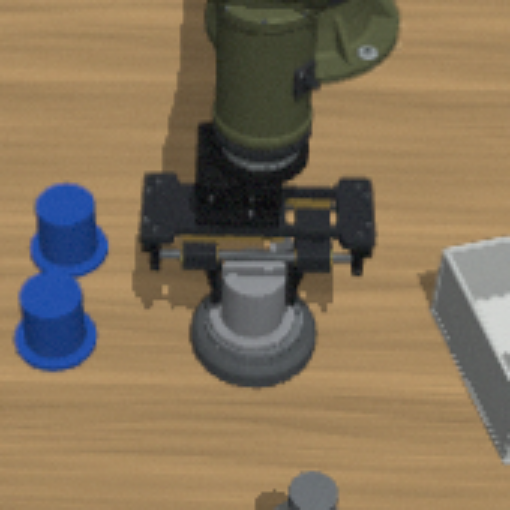

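The force of 32 N shows the pad on its stop, with the rim centred at crop (252,325). Easing off slightly, then holding.

>>> move_arm --jaw '[255,255,255,255,255]' --slide '[[0,0,-0.15],[0,0,0],[0,0,0],[0,0,0],[0,0,0]]' --dr '[[0,0,0],[0,0,0],[0,0,0],[0,0,0],[0,0,0]]'

```text
time: 29.85
position: [0.4734, -0.0567, 0.0649]
tool_rot: [0.002, 3.14, -0.0]
ft_force: [-10.7, -2.7, 22.4]
grip_width: 0.639
```

>>> move_arm --jaw '[255,255,255,255,255]' --slide '[[0,0,0],[0,0,0],[0,0,0],[0,0,0],[0,0,0]]' --dr '[[0,0,0],[0,0,0],[0,0,0],[0,0,0],[0,0,0]]'

```text
time: 30.35
position: [0.4734, -0.0567, 0.0649]
tool_rot: [0.002, 3.14, -0.0]
ft_force: [-10.0, -2.6, 22.0]
grip_width: 0.64
```

>>> move_arm --jaw '[255,255,255,255,255]' --slide '[[0,0,0],[0,0,0],[0,0,0],[0,0,0],[0,0,0]]' --dr '[[0,0,0],[0,0,0],[0,0,0],[0,0,0],[0,0,0]]'

```text
time: 30.85
position: [0.4734, -0.0566, 0.0649]
tool_rot: [0.002, 3.14, -0.0]
ft_force: [-11.2, -1.6, 22.3]
grip_width: 0.641
```

>>> move_arm --jaw '[255,255,255,255,255]' --slide '[[0,0,0],[0,0,0],[0,0,0],[0,0,0],[0,0,0]]' --dr '[[0,0,0],[0,0,0],[0,0,0],[0,0,0],[0,0,0]]'

```text
time: 31.35
position: [0.4734, -0.0567, 0.0649]
tool_rot: [0.003, 3.14, -0.0]
ft_force: [-10.6, -1.4, 22.0]
grip_width: 0.638
```

>>> move_arm --jaw '[255,255,255,255,255]' --slide '[[0,0,0],[0,0,0],[0,0,0],[0,0,0],[0,0,0]]' --dr '[[0,0,0],[0,0,0],[0,0,0],[0,0,0],[0,0,0]]'

```text
time: 31.85
position: [0.4734, -0.0567, 0.0649]
tool_rot: [0.002, 3.14, -0.0]
ft_force: [-10.8, -1.4, 22.0]
grip_width: 0.642
```

>>> move_arm --jaw '[255,255,255,255,255]' --slide '[[0,0,0],[0,0,0],[0,0,0],[0,0,0],[0,0,0]]' --dr '[[0,0,0],[0,0,0],[0,0,0],[0,0,0],[0,0,0]]'

```text
time: 32.35
position: [0.4734, -0.0567, 0.0649]
tool_rot: [0.002, 3.14, -0.0]
ft_force: [-11.7, -2.0, 23.0]
grip_width: 0.64
```

>>> move_arm --jaw '[255,255,255,255,255]' --slide '[[0,0,0],[0,0,0],[0,0,0],[0,0,0],[0,0,0]]' --dr '[[0,0,0],[0,0,0],[0,0,0],[0,0,0],[0,0,0]]'

```text
time: 32.85
position: [0.4734, -0.0567, 0.0648]
tool_rot: [0.002, 3.14, -0.0]
ft_force: [-10.7, -1.9, 22.5]
grip_width: 0.64
```

>>> move_arm --jaw '[255,255,255,255,255]' --slide '[[0,0,0],[0,0,0],[0,0,0],[0,0,0],[0,0,0]]' --dr '[[0,0,0],[0,0,0],[0,0,0],[0,0,0],[0,0,0]]'

```text
time: 33.35
position: [0.4734, -0.0567, 0.0649]
tool_rot: [0.002, 3.14, -0.0]
ft_force: [-10.6, -2.4, 22.1]
grip_width: 0.643
```

>>> move_arm --jaw '[255,255,255,255,255]' --slide '[[0,0,0],[0,0,0],[0,0,0],[0,0,0],[0,0,0]]' --dr '[[0,0,0],[0,0,0],[0,0,0],[0,0,0],[0,0,0]]'

```text
time: 33.85
position: [0.4734, -0.0566, 0.0649]
tool_rot: [0.002, 3.14, -0.0]
ft_force: [-10.9, -2.0, 22.2]
grip_width: 0.641
```

Run:
```python
from h import *
plan(.472,-.0545,.0652,180)
im,W=cloud("scene");cv2.imwrite("pics/s14.png",im[:,:,::-1])
```

```text
t 33.85 pos [ 0.4734 -0.0566  0.0649] F [-10.9  -2.   22.2] grip 55.8 q7 [-0.21  0.1   0.29  2.06 -0.03  0.99  1.66]
slide now [ 0.14  0.21 -0.03]  slide after turn [ 0.14  0.21 -0.03]  dr [-0.01  0.09 -0.09]
```

View pics/s14.png

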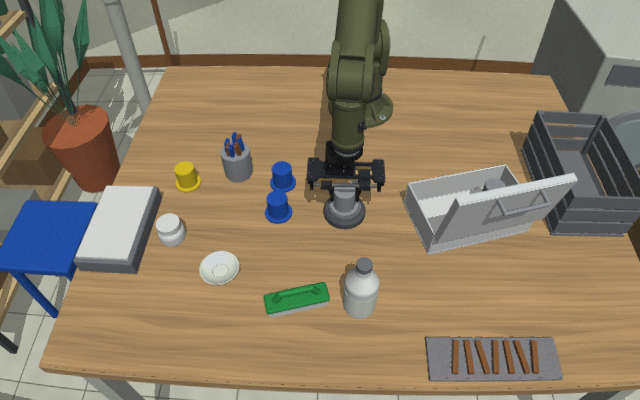

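Held over 4.5 s. Lifting and carrying to the right half of the box.

>>> move_arm --jaw '[255,255,255,255,255]' --slide '[[0,0,-2],[0,0,-3],[0,0,-3],[0,0,-3],[0,0,-3]]' --dr '[[0,0,0],[0,0,0],[0,0,0],[0,0,-8.4],[0,0,-8]]'

```text
time: 34.4
position: [0.4733, -0.0555, 0.2033]
tool_rot: [-0.455, 3.106, 0.0]
ft_force: [-0.2, 0.1, -2.1]
grip_width: 0.642
```

Run:
```python
from h import *
t=BC-.073*by-.008*bx;plan(*t,.0362,196.4)
```

```text
t 34.4 pos [ 0.4733 -0.0555  0.2033] F [-0.2  0.1 -2.1] grip 55.8 q7 [-0.23 -0.05  0.28  1.9   0.01  1.28  1.91]
slide now [-8.78 24.89 16.72]  slide after turn [-8.71 24.93 16.71]  dr [-0.02  0.16  0.28]
```

>>> move_arm --jaw '[255,255,255,255,255]' --slide '[[-1.5,4,0],[-1.5,4.2,0],[-1.5,4.2,0],[-1.5,4.2,0],[-1.5,4.2,0]]' --dr '[[0,0,0],[0,0,0],[0,0,0],[0,0,0],[0,0,0]]'

```text
time: 34.9
position: [0.4866, 0.1673, 0.2022]
tool_rot: [-0.446, 3.107, 0.002]
ft_force: [1.7, -0.2, -0.9]
grip_width: 0.641
```

>>> move_arm --jaw '[255,255,255,255]' --slide '[[-1.2,4.1,0],[0,0,0],[0,0,3],[0,0,0]]' --dr '[[0,0,0],[0,0,0],[0,0,0],[0,0,0]]'

```text
time: 35.3
position: [0.484, 0.207, 0.1684]
tool_rot: [0.447, -3.105, 0.003]
ft_force: [-0.9, -0.2, -2.6]
grip_width: 0.643
```

Run:
```python
from h import *
t=BC-.073*by-.008*bx;plan(*t,.0362,196.4)
im,W=cloud("wrist");cv2.imwrite("pics/w15.png",im[:,:,::-1])
```

```text
t 35.3 pos [0.484  0.207  0.1684] F [-0.9 -0.2 -2.6] grip 56.0 q7 [-0.48  0.1   0.03  1.83 -0.    1.22  1.4 ]
slide now [-0.33  0.06 13.21]  slide after turn [-0.26  0.05 13.22]  dr [-0.06 -0.3  -0.02]
```

View pics/w15.png

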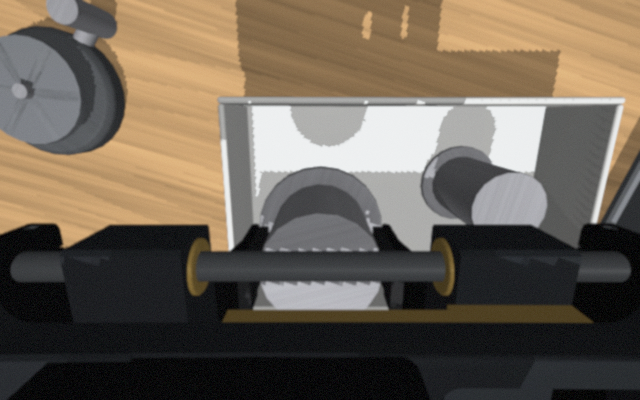

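The short cup is inside the right half, clear of the tall cup (image (500,190)). Lowering.

>>> move_arm --jaw '[255,255,255,255,255]' --slide '[[-0.2,0,3],[0,0,4],[0,0,3],[0,0,1.5],[0,0,1]]' --dr '[[0,0,0],[0,0,0],[0,0,0],[0,0,0],[0,0,0]]'

```text
time: 35.85
position: [0.4882, 0.2081, 0.0461]
tool_rot: [-0.446, 3.11, 0.0]
ft_force: [-0.2, -0.8, -1.4]
grip_width: 0.642
```

>>> move_arm --jaw '[255,255,255]' --slide '[[0,0,0.5],[0,0,0],[0,0,0]]' --dr '[[0,0,0],[0,0,0],[0,0,0]]'

```text
time: 36.15
position: [0.4887, 0.2091, 0.0426]
tool_rot: [-0.447, 3.107, 0.001]
ft_force: [-0.5, -0.1, -1.1]
grip_width: 0.643
```

>>> move_arm --jaw '[255,255,255]' --slide '[[0,0,0.5],[0,0,0.2],[0,0,0]]' --dr '[[0,0,0],[0,0,0],[0,0,0]]'

```text
time: 36.45
position: [0.4886, 0.2091, 0.0361]
tool_rot: [-0.447, 3.108, 0.001]
ft_force: [-1.3, -1.9, 7.9]
grip_width: 0.642
```

Floor contact. Releasing.

>>> move_arm --jaw '[20,20,20,20,20]' --slide '[[0,0,-0.1],[0,0,0],[0,0,0],[0,0,0],[0,0,0]]' --dr '[[0,0,0],[0,0,0],[0,0,0],[0,0,0],[0,0,0]]'

```text
time: 36.95
position: [0.4876, 0.2087, 0.0351]
tool_rot: [0.448, -3.109, 0.0]
ft_force: [-0.3, 0.8, -0.3]
grip_width: 0.911
```

>>> move_arm --jaw '[20,20,20,20,20]' --slide '[[0,0,-1.5],[0,0,-3],[0,0,-4],[0,0,-4],[0,0,-4.5]]' --dr '[[0,0,0],[0,0,0],[0,0,0],[0,0,0],[0,0,0]]'

```text
time: 37.45
position: [0.487, 0.2083, 0.2061]
tool_rot: [0.447, -3.108, 0.001]
ft_force: [0.8, 0.1, -0.1]
grip_width: 0.922
```

>>> move_arm --jaw '[20,20,20,20,20]' --slide '[[0,-4,-2],[0,-4.5,0],[0,-4.5,0],[0,-4.5,0],[0,0,0]]' --dr '[[0,0,0],[0,0,0],[0,0,0],[0,0,0],[0,0,0]]'

```text
time: 37.95
position: [0.5382, 0.0323, 0.2254]
tool_rot: [-0.43, 3.112, -0.006]
ft_force: [0.0, -1.3, 0.2]
grip_width: 0.917
```

Run:
```python
from h import *
plan(.47,.05,.24,196.4)
for c in("scene","top"):
    im=cup(c,(.444,.343),.101,.06);cup(c,(.486,.209),.069,.05);cv2.imwrite(f"pics/{c}16.png",im[:,:,::-1])
    im,W=cloud(c)
    w=W[(W[...,2]>.2)&(W[...,2]<.32)]; w=w[((w[:,:2]-BC)@bx>.08)&(abs((w[:,:2]-BC)@by)<.16)]
    if len(w): print("lid top pts",len(w),"x",np.percentile((w[:,:2]-BC)@bx,[5,50,95]).round(3),"zmax",np.percentile(w[:,2],98).round(3))
    w=W[np.hypot(W[...,0]-.472,W[...,1]+.0545)<.035];print("pad z",np.nanmedian(w[:,2]))
```

```text
t 37.95 pos [0.5382 0.0323 0.2254] F [ 0.  -1.3  0.2] grip 79.8 q7 [-0.3   0.08  0.19  1.73 -0.01  1.33  1.75]
slide now [ 6.09  3.54 -1.48]  slide after turn [ 6.05  3.62 -1.46]  dr [-0.22 -0.   -0.67]
scene 191 mec (array([0.44196973, 0.34165363]), 0.029415245056152343) z 0.1015
scene 247 mec (array([0.48691861, 0.21028929]), 0.03027198600769043) z 0.0705
lid top pts 2821 x [0.123 0.136 0.176] zmax 0.264
pad z 0.04773892810671271
top 258 mec (array([0.44557852, 0.34017294]), 0.029842348098754884) z 0.099
top 120 mec (array([0.48976691, 0.20959079]), 0.026937522888183595) z 0.0671
lid top pts 1148 x [0.121 0.132 0.176] zmax 0.263
pad z 0.04452732810578808
```

View pics/scene16.png

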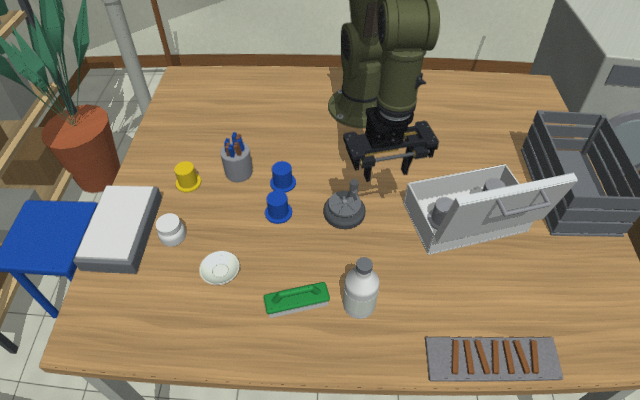

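View pics/top16.png

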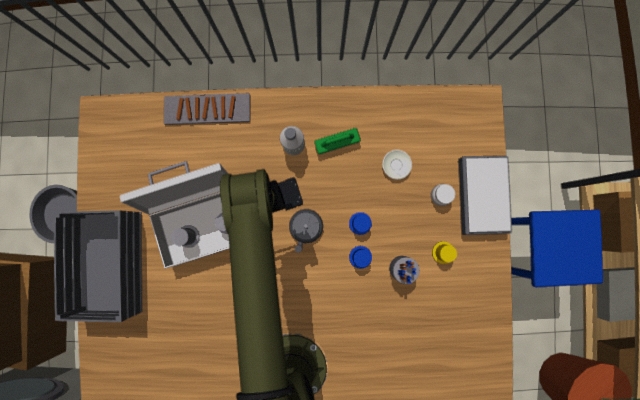

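Both cups stand in the box with their tops at 0.10 and 0.069, and the lid is open. The pad is up, the bystanders are in place, and no third steel cup shows. Settling, then handing in.

>>> move_arm --jaw '[20,20,20]' --slide '[[0,0,0],[0,0,0],[0,0,0]]' --dr '[[0,0,0],[0,0,0],[0,0,0]]'

```text
time: 38.55
position: [0.537, 0.0413, 0.2253]
tool_rot: [-0.449, 3.109, 0.0]
ft_force: [-1.0, -0.3, 0.1]
grip_width: 0.921
```

Run:
```python
from h import *
print(get_state()["ft_force"],get_state()["qd"].round(3)); print(close_job())
```

```text
[-0.95576951 -0.28071754  0.11193244] [ 0.002  0.     0.003 -0.002  0.    -0.001  0.   ]
the job is handed in; nothing more can be done
None
```

I opened the lid back to its stop and left it open. I then rinsed the tall cup and the short cup, and stood both mouth down in the drying box. No middle cup showed in any picture, so I took it as absent; the blue and yellow look-alikes were left alone. The job was handed in at about 38.6 s of the 210 s allowed, and no verdict was reported.

- **Rinsing:** each cup held the pad against its stop for about 4.5 s, the tall one at about 17 N and the short one at about 22 N. The short cup's press briefly reached 32 N, so I eased it back.
- **Last checks:** the cup tops measured about 0.100 m and 0.069 m, which fits both standing on the box floor. The lid was well past upright, the pad top was back up at about 0.046 m, and the other things on the shelf looked unmoved. The arm was clear of everything.

I could not read the lid or pad joints directly; I judged both from the camera depth and the force readings. No check failed; the two fixed cameras agreed within a few millimetres.

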